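Hang the colour-coded bins on the click-stop spinner

TASK

Hang every bin that stands on the table on the spinner face of its own colour, roughly centred: with the bin's front tilted up, put its hook into the groove, then swing the front down until it is fully seated, hanging upright, and let go. Bring each face to the front by turning the spinner's top cap to the next click, and in the end leave the spinner clicked with its blue face to the front. Leave the mug, pen tray, clip holder and bookend where they are.

Things in the scene. Friction and masses are not known exactly. Their poses are not given: they have to be found in the camera images.
- bin_red: red open bin standing on the table (None if absent): 60 mm deep (x), 50 wide (y, flat sides), 42 high, front wall (at -x) 26 high; 0.09 kg. Origin: centre of underside, z up. Steel hook on its back, 36 mm wide: neck 5 mm thick (z 37 to 42) runs back from the back face (x 30) to x 43; at its end a lip (x 39 to 43) stands up from z 37 to 63. Its hook corner below means the point x 30, z 37
- bin_blue: blue open bin standing on the table (None if absent): 60 mm deep (x), 50 wide (y, flat sides), 42 high, front wall (at -x) 26 high; 0.09 kg. Origin: centre of underside, z up. Steel hook on its back, 36 mm wide: neck 5 mm thick (z 37 to 42) runs back from the back face (x 30) to x 43; at its end a lip (x 39 to 43) stands up from z 37 to 63. Its hook corner below means the point x 30, z 37
- bin_yellow: yellow open bin standing on the table (None if absent): 60 mm deep (x), 50 wide (y, flat sides), 42 high, front wall (at -x) 26 high; 0.09 kg. Origin: centre of underside, z up. Steel hook on its back, 36 mm wide: neck 5 mm thick (z 37 to 42) runs back from the back face (x 30) to x 43; at its end a lip (x 39 to 43) stands up from z 37 to 63. Its hook corner below means the point x 30, z 37
- bin_green: green open bin standing on the table (None if absent): 60 mm deep (x), 50 wide (y, flat sides), 42 high, front wall (at -x) 26 high; 0.09 kg. Origin: centre of underside, z up. Steel hook on its back, 36 mm wide: neck 5 mm thick (z 37 to 42) runs back from the back face (x 30) to x 43; at its end a lip (x 39 to 43) stands up from z 37 to 63. Its hook corner below means the point x 30, z 37
- face_red (a point): slatted spinner face marked with red strips. Origin: front surface, mid-width, on the groove's lower edge, 135 mm above the table; x into the drum, y along the groove, z up. Entry: the bin's front tilted up 40 deg, hook corner at x,z = -31,0 mm, then via -22,2 -16,5 -13,8.5 -10,11.5 to -6.5,13 the lip passes inside. The lip is too tall to enter level
- face_blue (a point): slatted spinner face marked with blue strips. Origin: front surface, mid-width, on the groove's lower edge, 135 mm above the table; x into the drum, y along the groove, z up. All faces: slats 5 mm thick, 74 wide; groove opening z 0 to 20; upper slat z 20 to 55, lower -62 to 0; free space behind them to x 25
- face_yellow (a point): slatted spinner face marked with yellow strips. Origin: front surface, mid-width, on the groove's lower edge, 135 mm above the table; x into the drum, y along the groove, z up. Seating after entry: swing the front down with the hook corner (x,z mm) at 30 deg -4.5,11; 20 deg -2.5,9.5; 10 deg -2,8; 5 deg -2,4.5; 0 deg -2,1. Seated bin origin about x -30, z -39; droop about 4 deg
- face_green (a point): slatted spinner face marked with green strips. Origin: front surface, mid-width, on the groove's lower edge, 135 mm above the table; x into the drum, y along the groove, z up. Two bins do not fit on one face; the faces are 72 deg apart, the fifth side of the drum is plain
- spinner: fixed round dark steel foot (170 mm across, 14 high) of a five-sided spinner; origin on the turning axis at table height; its -x axis, a white dash on the foot, is the front, towards the robot. The drum spans 69 to 196 mm above the table, faces 55 mm from the axis; hung bins reach 120 mm from the axis and clear the table by 90 mm
- cap (a point): centre of the square black cap on top of the drum (40 x 40 mm, 36 high, top 236 mm above the table), on the turning axis 218 mm above the table. It turns with the drum; its flats are parallel to the spinner's x and y at joint value 0. Grip it across two flats and twist; 0.3 N m takes it over a click
- drum (a joint): angle of the drum, rad, counter-clockwise from above positive; four sprung clicks: -1.257 (red face to the front), 0 (blue), +1.257 (yellow) and +2.513 (green); end stops at -1.33 and 2.59. Released within 0.4 rad of a click it springs to it. May start at any of the four
- mug: beige ceramic mug, 80 mm across, 95 mm high, origin under its centre; leave alone
- pen_tray: black plastic pen tray 90 x 230 x 28 mm, origin under its centre; leave alone
- clip_holder: steel paper clip cup 68 mm across, 45 mm high, origin under its centre; leave alone
- bookend: red L-shaped hard silicone bookend 100 x 110 mm, 146 mm high, origin under the centre of its foot; leave alone
Mind the look-alikes: they are no part of the job. What is shaped like the spinner but pink is not meant.

How it is judged:
By the outcome, as a careful person would: the job done as asked, in the order asked, and still so for the second after the job is handed in, with the robot touching nothing.
Of bin_red, bin_blue, bin_yellow, bin_green only 3 to 4 are there at a start; the rules pass over those that are not, and their reading is None.
At some moment in a run one of bin_red, bin_blue, bin_yellow, bin_green may be knocked a few centimetres aside while the robot is not near it.
It also fails if it takes over 210 s, if anything falls off the work surface, if the arm or the gripper's body presses on something with over 40 N, if the wrist force passes 120 N, or if a joint passes its speed limit or range.

ROBOT

A 7-joint arm with a two-finger parallel gripper is mounted at the origin on the work surface. World frame = base frame: x ahead of the robot, y to its left, z up, the work surface at z = 0. Lengths are in m, angles in degrees, forces in N, time in s.
With the tool pointing down it reaches from about 0.375 to 0.925 m from the base axis. Payload 3.1 kg.
Tool frame: the origin (TCP) lies at the very end of the fingers, on their centre line; the grasp point (between the pads) lies 19 mm behind it; z points along the fingers, y is the line along which they close (so a half turn about z gives the same grasp; the last joint's range is limited). The gripper opens to 85 mm and grips with 20 to 120 N. Pads are 22 mm wide; open, the fingers measure 114 mm over their backs; the gripper's body (76 mm by 85 mm) begins 54 mm behind the grasp point. The pads swing forward as they close: fully open they stand 13 mm farther back than shut.
Start: joints at [-73.556, 21.939, 2.515, 91.553, -1.026, 66.532, -2.859], TCP at [0.244, 0.602, 0.2] pointing down, gripper open.
Joint ranges: [-149.38, 149.38], [-23.57, 123.04], [-84.95, 90], [0, 143.3], [-89.99, 269.99], [3.08, 112.72], [-163.45, 163.45]. Speed limits (degrees/s): [159.86, 159.86, 180, 180, 180, 180, 180].

INTERFACE

Orientations are given as a 3x3 rotation matrix whose columns are the frame's x, y, z axes.
In Python, from rig import readout, snapshot, calibration, finish_job gives the robot as it stands.
- The arm moves only by the tool arm_command, never from a script. Its argument "steps" is a list of rows, each a list of 3 entries, a list of its own where there are three numbers: the shift along the tool's x, y, z in m, then the turn, a rotation vector about the tool's x, y, z in rad, then the closure in counts, from 0 (fully open) to 255 (shut). A call has 1 to 5 rows; each row is the pose to reach, as a shift and turn from the pose commanded when the call began, along the tool's axes at that moment; what a row does not reach only later rows make up. A row lasts 1/12 s, in which the tool goes at most 41.7 mm and 7.16 degrees, less where a joint would pass 70% of its speed; a pose out of reach is approached as far as the arm can. A call with a gripper value outside its range is refused whole. The fingers move at their own pace and stop on an object; the grip force is fixed at half the most. Time passes only in rows, so rows that repeat a pose let the fingers close. It gives the time, the measured TCP pose, the force, the opening and the grip force at its end, in the units of the state.
- readout.observe(): the state, without advancing time (a new reading comes with each control period).
- snapshot(name): name is "side" or "top"; returns (picture, depth): 420x560x3 uint8, red, green, blue; 420x560 float32, m along the optical axis (not along the pixel's ray), 0 where there is no reading.
- calibration(name): a dict with "fx", "fy", "cx", "cy" (pixels), "k1" (the pictures are not rectified: a ray, as slopes to the right and down, at radius r is drawn at 1 + k1 r^2 times it, then the intrinsics apply), "R" (3x3) and "t" (3): a world point X has camera coordinates R X + t. Camera axes: x right, y down, z forward; pixel columns grow to the right and rows downward; lengths in m; the calibration is good to about 2 mm. A picture is of the moment at which its call begins. calibration takes no time and is no camera call.
- finish_job(): hands the job in; it is judged then, once.
The state is a dict: "time": time; "qpos": joint angles; "joint_vel": joint speeds; "effort": joint torques, N m; "tcp_pos": TCP position; "eef_rot": TCP orientation; "ft_force": force on the tool from outside, world axes, zero at the start; "moment": the same for the moment, N m; "finger_gap": opening from 0.0 (shut) to 1.0 (fully open); "gripper_force": force on a finger pad.
Only numpy, scipy, OpenCV 4.12 (cv2) and the standard library are available. Lean on these libraries where they do the work, as an engineer would, in place of code of your own. Each camera call takes 0.05 s, during which the arm holds its last target. There are 200 camera calls.

## Working session

There is one attempt and no reset: what is moved stays moved. The work goes in short steps, Python scripts to look and compute and a tool call to move; the robot and the scene stay as the last step left them, time stands still between calls to the robot, and variables do not carry over. Pictures are saved under pics/ and viewed, at most 14 in all, crops included, and the job is handed in when it is done.

Besides the shell and the picture viewer there is one more tool, called after "Request:" by a JSON object that holds its "fn" and its "kwargs". arm_command: Moves the arm, as the interface text tells. Its arguments: {"type":"object","properties":{"steps":{"type":"array"}},"required":["steps"]}

```bash
ls; mkdir -p pics
python3 - <<'E'
from rig import *
import cv2,numpy as np
for n in("side","top"):
    p,d=snapshot(n); np.savez(f"{n}0.npz",p=p,d=d); cv2.imwrite(f"pics/{n}0.png",p[:,:,::-1])
    c=calibration(n); print(n,c)
print(readout.observe())
E
```

```text
pics
side {'fx': 435.7473822179485, 'fy': 435.7473822179485, 'cx': 285.9984511642807, 'cy': 204.7371028414894, 'k1': -0.0888890604463586, 'R': array([[ 9.31720214e-01,  3.63176279e-01,  6.58415831e-04],
       [ 2.36249750e-01, -6.04714272e-01, -7.60596282e-01],
       [-2.75832374e-01,  7.08818481e-01, -6.49224816e-01]]), 't': array([-0.436841  , -0.01643474,  1.43579256])}
top {'fx': 406.5004137310207, 'fy': 406.5004137310207, 'cx': 279.5487021092649, 'cy': 208.77955790819982, 'k1': -0.060907380726880546, 'R': array([[ 0.01561714, -0.99970283,  0.01871795],
       [-0.99107833, -0.01795515, -0.13206574],
       [ 0.13236258, -0.01648846, -0.99106422]]), 't': array([-0.03530288,  0.51211315,  1.25490317])}
{'time': 0.1, 'qpos': array([-73.55725112,  21.98852879,   2.51162612,  91.64025741,
        -1.02533164,  66.53073347,  -2.85902216]), 'joint_vel': array([ 0.08603824,  0.01206208,  0.00458549, -0.17610431, -0.02337705,
       -0.13324796,  0.00383264]), 'effort': array([ 2.30662619e-03, -4.34728539e+01,  1.02909274e+00, -2.50455201e+01,
        1.08990839e-02,  5.50162149e-03,  7.11924770e-06]), 'tcp_pos': array([0.24363862, 0.60161064, 0.19859721]), 'eef_rot': array([[-9.26912074e-01,  3.75277772e-01, -7.75585755e-04],
       [ 3.75278551e-01,  9.26909321e-01, -2.26251453e-03],
       [-1.30173745e-04, -2.38821273e-03, -9.99997140e-01]]), 'ft_force': array([0.30508496, 0.90828725, 0.0524908 ]), 'moment': array([-0.03282803,  0.01359286,  0.00027551]), 'gripper_force': 0.0, 'finger_gap': 0.9976647061244087}
```

View pics/side0.png

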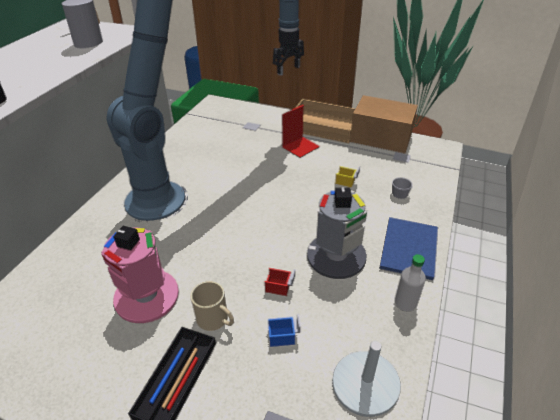

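View pics/top0.png

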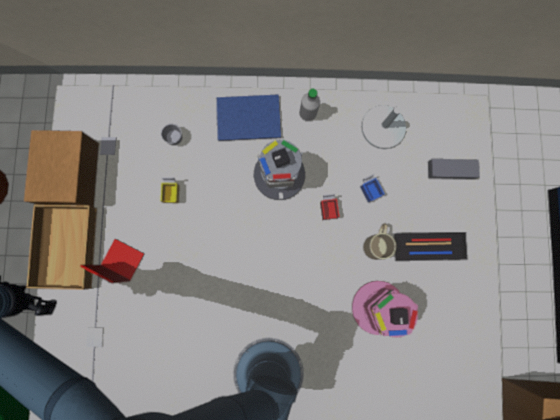

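The side view shows the grey spinner at about (340,235) with red (279,283), blue (283,331) and yellow (345,176) bins, plus a pink look-alike at (135,270). The top view has the spinner at (279,172) with its red strip facing the front dash at (281,196), and no green bin. I'll measure next.

```bash
cat > h.py <<'E'
from rig import *
import numpy as np, cv2
from scipy.spatial.transform import Rotation as Ro
def cloud(n,p,d):
    c=calibration(n); v,u=np.mgrid[0:420,0:560]
    K=np.array([[c['fx'],0,c['cx']],[0,c['fy'],c['cy']],[0,0,1]])
    uv=cv2.undistortPoints(np.stack([u,v],-1).reshape(-1,1,2).astype(float),K,np.array([c['k1'],0,0,0.])).reshape(420,560,2)
    P=np.dstack([uv*d[...,None],d])
    P=(P-c['t'])@c['R']; P[d<=0]=np.nan
    return P
def hsv(p): return cv2.cvtColor(p,cv2.COLOR_RGB2HSV).astype(int)
def cmask(p,col):
    h=hsv(p); H,S,V=h[...,0],h[...,1],h[...,2]
    r={'red':(H<7)|(H>173),'blue':(H>105)&(H<130),'yellow':(H>22)&(H<34),'green':(H>45)&(H<80)}[col]
    return r&(S>130)&(V>50)
def near(P,c,r): return np.hypot(P[...,0]-c[0],P[...,1]-c[1])<r
E
python3 - <<'E'
from h import *
D={n:np.load(n+'0.npz') for n in('side','top')}
C={n:cloud(n,D[n]['p'],D[n]['d']) for n in D}
uv={'side':{'red':(279,283),'blue':(283,331),'yellow':(345,176)},'top':{'red':(330,209),'blue':(372,190),'yellow':(170,192)}}
for col in('red','blue','yellow'):
  for n in('side','top'):
    u,v=uv[n][col]; P=C[n]; m=cmask(D[n]['p'],col)
    w=np.zeros_like(m); w[v-25:v+26,u-25:u+26]=1
    Q=P[m&w&(P[...,2]>0.002)&(P[...,2]<0.06)]
    r=cv2.minAreaRect((Q[:,:2]*1000).astype(np.float32))
    g=w&(P[...,2]>.046)&(P[...,2]<.075)&~m&near(P,np.array(r[0])/1000,.06); G=P[g]
    T=Q[Q[:,2]>.036]
    print(col,n,len(Q),r,'rim med',np.median(T[:,:2],0) if len(T) else 0,'z98',np.percentile(Q[:,2],98),'hook',G.mean(0) if len(G) else None,len(G))
# spinner
for n,(u,v) in{'top':(280,157),'side':(343,198)}.items():
    P=C[n]; w=np.zeros((420,560),bool); w[v-60:v+100,u-80:u+80]=1
    V=hsv(D[n]['p'])[...,2]
    t=w&(abs(P[...,2]-.236)<.008)&(V<60); Q=P[t]
    print(n,'cap',len(Q),cv2.minAreaRect((Q[:,:2]*1000).astype(np.float32)) if len(Q)>4 else 0)
    f=w&(abs(P[...,2]-.014)<.006)&(V<95); 
    cs,_=cv2.findContours(f.astype(np.uint8),0,1); k=max(cs,key=cv2.contourArea)[:,0]
    Q=P[k[:,1],k[:,0]]; 
    q=Q[np.isfinite(Q).all(1)]
    A=np.c_[2*q[:,:2],np.ones(len(q))]
    for _ in range(5):
        s=np.linalg.lstsq(A,(q[:,:2]**2).sum(1),rcond=None)[0]; R=np.sqrt(s[2]+s[0]**2+s[1]**2); e=abs(np.hypot(*(q[:,:2]-s[:2]).T)-.085); kk=e<max(.004,np.median(e)); q=q[kk];A=A[kk]
    print('foot',s[:2],R,len(q))
    d=w&(abs(P[...,2]-.014)<.006)&(V>130)&near(P,s[:2],.083); Q=P[d]; 
    if len(Q): print('dash',Q.mean(0),len(Q), np.degrees(np.arctan2(s[1]-Q[:,1].mean(),s[0]-Q[:,0].mean())))
P=C['top']
for nm,(u,v) in dict(mug=(380,247),clip=(172,134),bottle=(310,95)).items(): print(nm,P[v,u])
for n in D: print(n,'green px',[tuple(x[::-1]) for x in np.argwhere(cmask(D[n]['p'],'green'))[::25]])
big=[cv2.resize(D[n]['p'][a:b,c:d],None,fx=4,fy=4,interpolation=cv2.INTER_CUBIC) for n,a,b,c,d in(('top',130,220,240,340),('side',170,270,300,400))]
cv2.imwrite('pics/crop1.png',np.hstack([cv2.resize(x,(400,400)) for x in big])[:,:,::-1])
E
```

```text
red side 492 ((517.1989135742188, -186.77786254882812), (57.94880294799805, 53.78425598144531), 8.570698738098145) rim med [ 0.52303242 -0.20156046] z98 0.04319063889753018 hook [ 0.55754334 -0.18428545  0.05878074] 36
red top 219 ((515.53515625, -185.78378295898438), (56.40591049194336, 49.50191879272461), 7.959116458892822) rim med [ 0.51574507 -0.16729531] z98 0.04578074987411617 hook [ 0.55451067 -0.18018566  0.05651392] 30
blue side 633 ((583.2860107421875, -326.432373046875), (57.968658447265625, 51.72325134277344), 27.137998580932617) rim med [ 0.59165828 -0.33212123] z98 0.04352992472510099 hook [ 0.61958533 -0.31051287  0.05898441] 37
blue top 200 ((581.2232055664062, -324.2765808105469), (57.09742736816406, 49.16231155395508), 27.448741912841797) rim med [ 0.58076094 -0.30900709] z98 0.04450695199744741 hook [ 0.6143442  -0.31114639  0.05698966] 26
yellow side 267 ((560.833251953125, 326.7506103515625), (55.9929313659668, 59.19955825805664), 2.310931921005249) rim med [0.56399134 0.30470472] z98 0.04470436562441913 hook [0.5959337  0.32517348 0.05611554] 27
yellow top 203 (
[... 2379 characters left out ...]
), np.int64(109)), (np.int64(176), np.int64(111)), (np.int64(173), np.int64(113)), (np.int64(175), np.int64(115)), (np.int64(175), np.int64(118)), (np.int64(360), np.int64(211)), (np.int64(348), np.int64(215)), (np.int64(363), np.int64(217)), (np.int64(351), np.int64(224)), (np.int64(150), np.int64(237)), (np.int64(149), np.int64(243)), (np.int64(417), np.int64(256)), (np.int64(421), np.int64(258)), (np.int64(424), np.int64(260)), (np.int64(416), np.int64(263))]
top green px [(np.int64(311), np.int64(89)), (np.int64(313), np.int64(93)), (np.int64(284), np.int64(142)), (np.int64(289), np.int64(146)), (np.int64(296), np.int64(150)), (np.int64(385), np.int64(301)), (np.int64(0), np.int64(417))]
```

View pics/crop1.png

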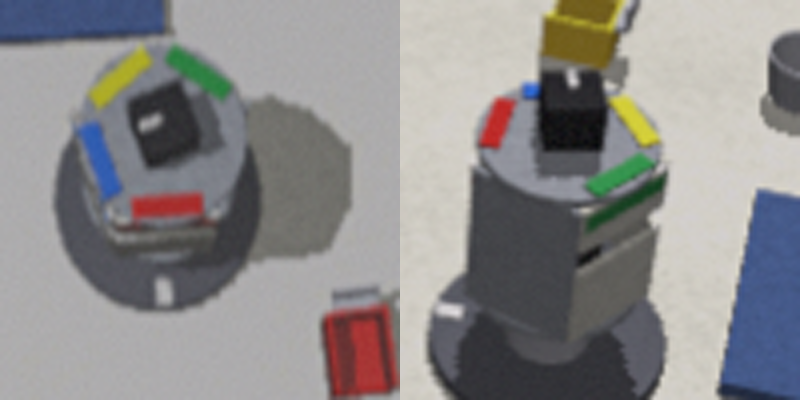

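```bash
cat >> h.py <<'E'
import json,os
SP=np.array([.630,-.0255]); SY=3.0   # spinner axis xy, yaw deg
def tool(psi,a,sg=-1):
    p,a=np.radians([psi,a]); z=np.array([np.sin(a)*np.cos(p),np.sin(a)*np.sin(p),-np.cos(a)])
    y=sg*np.array([-np.sin(p),np.cos(p),0]); return np.c_[np.cross(y,z),y,z]
def bingrasp(xy,psi,back=0,a=40,g=(-.003,0,.025)):
    B=Ro.from_euler('z',psi,degrees=True).as_matrix(); R=tool(psi,a)
    return np.r_[xy,0]+B@np.array(g)+R[:,2]*(.019-back),R
def hang(corner,tilt,a=40,g=(-.003,0,.025),dy=0,face=None):
    # TCP pose with bin hook corner at (x,z) mm in front-face frame, bin front tilted up
    S=Ro.from_euler('z',SY,degrees=True).as_matrix()
    O=np.r_[SP,.135]+S@np.array([-.055,0,0])
    T=Ro.from_euler('y',tilt,degrees=True).as_matrix() # +y rotation: x axis dips
    R=S@T@tool(0,a)
    p=O+S@(np.array([corner[0],dy,corner[1]])/1000+T@(np.array(g)-np.array([.030,0,.037])+.019*tool(0,a)[:,2]))
    return p,R
def cur():
    if os.path.exists('cmd.json'): j=json.load(open('cmd.json')); return np.array(j['p']),np.array(j['R'])
    o=readout.observe(); return o['tcp_pos'],o['eef_rot']
def setcur(p,R): json.dump(dict(p=list(p),R=np.array(R).tolist()),open('cmd.json','w'))
def plan(wps,mm=32,deg=5.5,hold=1):
    """wps: list of (p,R,grip[,hold rows]); prints calls"""
    p,R=cur(); rows=[]
    for w in wps:
        P,Rt,g=w[:3]; rv=Ro.from_matrix(R.T@Rt).as_rotvec()
        n=int(np.ceil(max(np.linalg.norm(P-p)*1000/mm,np.degrees(np.linalg.norm(rv))/deg,1e-6)))
        for i in range(1,n+1): rows.append((p+(P-p)*i/n,R@Ro.from_rotvec(rv*i/n).as_matrix(),g))
        rows+= [(P,Rt,g)]*(w[3] if len(w)>3 else 0)
        p,R=P,Rt
    rows+=[rows[-1]]*hold
    p,R=cur()
    for k in range(0,len(rows),5):
        out=[]
        for (P,Rt,g) in rows[k:k+5]:
            d=np.round(R.T@(P-p)*2000)/2000; r=np.round(Ro.from_matrix(R.T@Rt).as_rotvec()*200)/200
            out.append([(d+0.).tolist(),(r+0.).tolist(),g])
        print(json.dumps(out))
        p=p+R@d; R=R@Ro.from_rotvec(r).as_matrix()
    setcur(p,R); print('end',p.round(4))
E
python3 - <<'E'
from h import *
setcur([.244,.602,.2],readout.observe()['eef_rot'])
p,R=cur()
pre=bingrasp([.516,-.186],8,.09)
plan([(p+[0,0,.12],R,0),(np.array([.45,.15,.33]),tool(80,0),0),(np.array([.40,-.20,.28]),tool(8,40),0),(*pre,0)])
E
```

```text
[[[0.0, 0.0, -0.03], [0.0, 0.0, 0.0], 0], [[0.0, 0.0, -0.06], [0.0, 0.0, 0.0], 0], [[0.0, 0.0, -0.09], [0.0, 0.0, 0.0], 0], [[0.0, -0.0005, -0.12], [0.0, 0.0, 0.0], 0], [[-0.0225, -0.0215, -0.1205], [0.0, 0.0, 0.085], 0]]
[[[-0.0245, -0.0195, -0.0005], [0.0, 0.0, 0.085], 0], [[-0.0485, -0.039, -0.001], [0.0, 0.0, 0.17], 0], [[-0.073, -0.058, -0.002], [0.0, 0.0, 0.255], 0], [[-0.097, -0.0775, -0.0025], [0.0, 0.0, 0.34], 0], [[-0.1215, -0.097, -0.003], [0.0, 0.0, 0.425], 0]]
[[[-0.03, -0.0075, -0.0005], [0.0, 0.0, 0.085], 0], [[-0.06, -0.0155, -0.001], [0.0, 0.0, 0.17], 0], [[-0.09, -0.023, -0.0015], [0.0, 0.0, 0.255], 0], [[-0.1205, -0.0305, -0.002], [0.0, 0.0, 0.34], 0], [[-0.1505, -0.038, -0.003], [0.0, 0.0, 0.425], 0]]
[[[-0.0305, 0.005, -0.0005], [0.0, 0.0, 0.085], 0], [[-0.061, 0.0105, -0.001], [0.0, 0.0, 0.17], 0], [[-0.0915, 0.016, -0.0015], [0.0, 0.0, 0.255], 0], [[-0.122, 0.0215, -0.002], [0.0, 0.0, 0.34], 0], [[-0.153, 0.027, -0.0025], [0.0, 0.0, 0.425], 0]]
[[[-0.0235, 0.0005, 0.0035], [-0.03, 0.045, 0.08], 0], [[-0.047, 0.0015, 0.0065], [-0.06, 0.085, 0.16], 0], [[-0.0705,
[... 385 characters left out ...]
[-0.15, 0.2, 0.4], 0]]
[[[-0.0155, 0.0175, -0.002], [-0.025, 0.04, 0.08], 0], [[-0.0315, 0.0355, -0.0045], [-0.055, 0.08, 0.16], 0], [[-0.0475, 0.053, -0.007], [-0.085, 0.12, 0.245], 0], [[-0.063, 0.0705, -0.009], [-0.115, 0.16, 0.325], 0], [[-0.079, 0.088, -0.0115], [-0.145, 0.2, 0.405], 0]]
[[[-0.011, 0.0005, 0.0285], [0.0, 0.0, 0.0], 0], [[-0.022, 0.001, 0.0565], [0.0, 0.0, 0.0], 0], [[-0.033, 0.001, 0.085], [0.0, 0.0, 0.0], 0], [[-0.044, 0.0015, 0.113], [0.0, 0.0, 0.0], 0], [[-0.055, 0.002, 0.141], [0.0, 0.0, 0.0], 0]]
[[[-0.011, 0.0, 0.0285], [0.0, 0.0, 0.0], 0], [[-0.022, 0.0005, 0.0565], [0.0, 0.0, 0.0], 0], [[-0.022, 0.0005, 0.0565], [0.0, 0.0, 0.0], 0]]
end [ 0.4677 -0.1928  0.0794]
```

Request:
{"fn": "arm_command", "kwargs": {"steps": [[[0,0,-0.03],[0,0,0],0],[[0,0,-0.06],[0,0,0],0],[[0,0,-0.09],[0,0,0],0],[[0,-0.0005,-0.12],[0,0,0],0],[[-0.0225,-0.0215,-0.1205],[0,0,0.085],0]]}}

```text
time: 0.52
tcp_pos: [0.252, 0.5823, 0.3271]
eef_rot: [[-0.896, 0.445, 0.0], [0.445, 0.895, 0.015], [0.006, 0.013, -1.0]]
ft_force: [-0.1, 1.8, 1.7]
finger_gap: 1.002
gripper_force: 0.0
```

Request:
{"fn": "arm_command", "kwargs": {"steps": [[[-0.0245,-0.0195,-0.0005],[0,0,0.085],0],[[-0.0485,-0.039,-0.001],[0,0,0.17],0],[[-0.073,-0.058,-0.002],[0,0,0.255],0],[[-0.097,-0.0775,-0.0025],[0,0,0.34],0],[[-0.1215,-0.097,-0.003],[0,0,0.425],0]]}}

```text
time: 0.93
tcp_pos: [0.3213, 0.4309, 0.3228]
eef_rot: [[-0.623, 0.783, -0.001], [0.783, 0.623, -0.001], [-0.0, -0.001, -1.0]]
ft_force: [0.1, -0.6, -0.4]
finger_gap: 0.998
gripper_force: 0.0
```

Request:
{"fn": "arm_command", "kwargs": {"steps": [[[-0.03,-0.0075,-0.0005],[0,0,0.085],0],[[-0.06,-0.0155,-0.001],[0,0,0.17],0],[[-0.09,-0.023,-0.0015],[0,0,0.255],0],[[-0.1205,-0.0305,-0.002],[0,0,0.34],0],[[-0.1505,-0.038,-0.003],[0,0,0.425],0]]}}

```text
time: 1.35
tcp_pos: [0.3858, 0.2895, 0.3258]
eef_rot: [[-0.244, 0.97, -0.001], [0.97, 0.244, -0.001], [-0.0, -0.001, -1.0]]
ft_force: [0.8, 0.3, 1.1]
finger_gap: 0.999
gripper_force: 0.0
```

Request:
{"fn": "arm_command", "kwargs": {"steps": [[[-0.0305,0.005,-0.0005],[0,0,0.085],0],[[-0.061,0.0105,-0.001],[0,0,0.17],0],[[-0.0915,0.016,-0.0015],[0,0,0.255],0],[[-0.122,0.0215,-0.002],[0,0,0.34],0],[[-0.153,0.027,-0.0025],[0,0,0.425],0]]}}

```text
time: 1.77
tcp_pos: [0.4498, 0.1483, 0.3285]
eef_rot: [[0.177, 0.984, -0.001], [0.984, -0.177, -0.0], [-0.0, -0.001, -1.0]]
ft_force: [0.8, -0.9, 0.4]
finger_gap: 0.992
gripper_force: 0.0
```

Request:
{"fn": "arm_command", "kwargs": {"steps": [[[-0.0235,0.0005,0.0035],[-0.03,0.045,0.08],0],[[-0.047,0.0015,0.0065],[-0.06,0.085,0.16],0],[[-0.0705,0.002,0.01],[-0.09,0.125,0.24],0],[[-0.094,0.003,0.0135],[-0.115,0.165,0.32],0],[[-0.1175,0.0035,0.017],[-0.145,0.205,0.4],0]]}}

```text
time: 2.18
tcp_pos: [0.4326, 0.0321, 0.3113]
eef_rot: [[0.524, 0.826, 0.208], [0.82, -0.555, 0.136], [0.228, 0.099, -0.969]]
ft_force: [0.3, -0.4, 0.7]
finger_gap: 0.997
gripper_force: 0.0
```

Request:
{"fn": "arm_command", "kwargs": {"steps": [[[-0.0215,0.01,-0.0005],[-0.03,0.04,0.08],0],[[-0.0435,0.02,-0.0015],[-0.06,0.08,0.16],0],[[-0.065,0.0295,-0.002],[-0.09,0.12,0.24],0],[[-0.0865,0.0395,-0.0025],[-0.12,0.16,0.32],0],[[-0.1085,0.049,-0.003],[-0.15,0.2,0.4],0]]}}

```text
time: 2.6
tcp_pos: [0.4181, -0.0682, 0.2971]
eef_rot: [[0.704, 0.591, 0.394], [0.576, -0.799, 0.171], [0.416, 0.106, -0.903]]
ft_force: [0.3, 0.0, 0.8]
finger_gap: 1.0
gripper_force: 0.0
```

Request:
{"fn": "arm_command", "kwargs": {"steps": [[[-0.0155,0.0175,-0.002],[-0.025,0.04,0.08],0],[[-0.0315,0.0355,-0.0045],[-0.055,0.08,0.16],0],[[-0.0475,0.053,-0.007],[-0.085,0.12,0.245],0],[[-0.063,0.0705,-0.009],[-0.115,0.16,0.325],0],[[-0.079,0.088,-0.0115],[-0.145,0.2,0.405],0]]}}

```text
time: 3.02
tcp_pos: [0.4096, -0.1875, 0.2836]
eef_rot: [[0.77, 0.21, 0.603], [0.176, -0.978, 0.115], [0.614, 0.018, -0.789]]
ft_force: [0.1, 0.3, 0.9]
finger_gap: 1.002
gripper_force: 0.0
```

Request:
{"fn": "arm_command", "kwargs": {"steps": [[[-0.011,0.0005,0.0285],[0,0,0],0],[[-0.022,0.001,0.0565],[0,0,0],0],[[-0.033,0.001,0.085],[0,0,0],0],[[-0.044,0.0015,0.113],[0,0,0],0],[[-0.055,0.002,0.141],[0,0,0],0]]}}

```text
time: 3.43
tcp_pos: [0.4532, -0.1813, 0.1381]
eef_rot: [[0.769, 0.215, 0.602], [0.182, -0.976, 0.116], [0.612, 0.02, -0.79]]
ft_force: [1.5, 0.5, -0.1]
finger_gap: 1.0
gripper_force: 0.0
```

Request:
{"fn": "arm_command", "kwargs": {"steps": [[[-0.011,0,0.0285],[0,0,0],0],[[-0.022,0.0005,0.0565],[0,0,0],0],[[-0.022,0.0005,0.0565],[0,0,0],0]]}}

```text
time: 3.68
tcp_pos: [0.4692, -0.1775, 0.0772]
eef_rot: [[0.773, 0.217, 0.596], [0.182, -0.976, 0.119], [0.608, 0.017, -0.794]]
ft_force: [-0.9, -0.7, -0.2]
finger_gap: 1.002
gripper_force: 0.0
```

```bash
python3 - <<'E'
s=open('h.py').read()
i=s.index("def cur():"); j=s.index("def setcur")
s=s[:i]+"def cur():\n    o=readout.observe(); return o['tcp_pos'],o['eef_rot']\n"+s[j:]
s=s.replace("    setcur(p,R); print('end'","    print('end'")
open('h.py','w').write(s)
E
python3 - <<'E'
from h import *
pre=bingrasp([.516,-.186],8,.07); g=bingrasp([.516,-.186],8)
plan([(*pre,0,1),(*g,0,1),(*g,255,6)],hold=0)
E
```

```text
[[[-0.0015, 0.0155, 0.0155], [-0.035, 0.045, 0.07], 0], [[-0.0015, 0.0155, 0.0155], [-0.035, 0.045, 0.07], 0], [[-0.0005, 0.0165, 0.039], [-0.035, 0.045, 0.07], 0], [[0.0005, 0.017, 0.062], [-0.035, 0.045, 0.07], 0], [[0.0015, 0.018, 0.0855], [-0.035, 0.045, 0.07], 0]]
[[[0.0, 0.0, 0.0], [0.0, 0.0, 0.0], 0], [[0.0, 0.0, 0.0], [0.0, 0.0, 0.0], 255], [[0.0, 0.0, 0.0], [0.0, 0.0, 0.0], 255], [[0.0, 0.0, 0.0], [0.0, 0.0, 0.0], 255], [[0.0, 0.0, 0.0], [0.0, 0.0, 0.0], 255]]
[[[0.0, 0.0, 0.0], [0.0, 0.0, 0.0], 255], [[0.0, 0.0, 0.0], [0.0, 0.0, 0.0], 255], [[0.0, 0.0, 0.0], [0.0, 0.0, 0.0], 255]]
end [ 0.5252 -0.1846  0.0105]
```

Request:
{"fn": "arm_command", "kwargs": {"steps": [[[-0.0015,0.0155,0.0155],[-0.035,0.045,0.07],0],[[-0.0015,0.0155,0.0155],[-0.035,0.045,0.07],0],[[-0.0005,0.0165,0.039],[-0.035,0.045,0.07],0],[[0.0005,0.017,0.062],[-0.035,0.045,0.07],0],[[0.0015,0.018,0.0855],[-0.035,0.045,0.07],0]]}}

```text
time: 4.1
tcp_pos: [0.4515, -0.1894, 0.0036]
eef_rot: [[0.83, 0.198, 0.522], [0.171, -0.98, 0.1], [0.531, 0.007, -0.847]]
ft_force: [-0.4, -0.7, -0.6]
finger_gap: 0.998
gripper_force: 0.0
```

Request:
{"fn": "arm_command", "kwargs": {"steps": [[[0,0,0],[0,0,0],0],[[0,0,0],[0,0,0],255],[[0,0,0],[0,0,0],255],[[0,0,0],[0,0,0],255],[[0,0,0],[0,0,0],255]]}}

```text
time: 4.52
tcp_pos: [0.4524, -0.19, 0.005]
eef_rot: [[0.829, 0.199, 0.523], [0.173, -0.98, 0.098], [0.532, 0.009, -0.847]]
ft_force: [-0.3, -0.5, -0.9]
finger_gap: 0.453
gripper_force: 0.0
```

Request:
{"fn": "arm_command", "kwargs": {"steps": [[[0,0,0],[0,0,0],255],[[0,0,0],[0,0,0],255],[[0,0,0],[0,0,0],255]]}}

```text
time: 4.77
tcp_pos: [0.4522, -0.1895, 0.0047]
eef_rot: [[0.829, 0.199, 0.523], [0.172, -0.98, 0.099], [0.532, 0.008, -0.846]]
ft_force: [0.2, -0.2, 0.5]
finger_gap: 0.008
gripper_force: 0.0
```

Run:
```python
from h import *
print(readout.observe()['qpos'])
```

```text
[ 51.39460056  18.20321715 -18.81212    138.56850428 -87.67475752
  16.52401029  40.37458261]
```

Request:
{"fn": "arm_command", "kwargs": {"steps": [[[-0.025,0,-0.02],[0,0,0],0],[[-0.05,0,-0.06],[0,0,0],0],[[-0.06,0,-0.1],[0,0,0],0],[[-0.06,0,-0.1],[0,0,0],0]]}}

```text
time: 5.1
tcp_pos: [0.3688, -0.2074, 0.0446]
eef_rot: [[0.823, 0.195, 0.533], [0.164, -0.981, 0.105], [0.543, 0.001, -0.84]]
ft_force: [-0.2, -0.5, 0.2]
finger_gap: 0.574
gripper_force: 0.0
```

Run:
```python
from h import *
o=readout.observe();print(o['qpos'],o['tcp_pos'],o['eef_rot'])
p,d=snapshot('side');cv2.imwrite('pics/s1.png',p[:,:,::-1])
```

```text
[ 77.51043133   9.07901076 -31.99187029 143.21540191 -66.56825673
  24.7206095   28.60226937] [ 0.36878998 -0.20737366  0.04458121] [[ 0.8233712   0.19499834  0.53294982]
 [ 0.16432303 -0.98080292  0.10499317]
 [ 0.54319224  0.00112757 -0.8396076 ]]
```

View pics/s1.png

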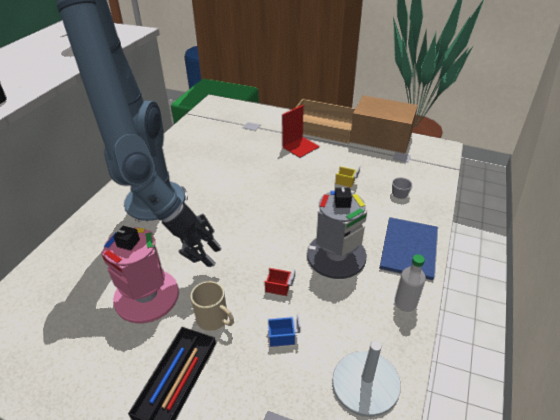

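The side view shows the arm folded up near (200,245), with the red bin untouched at (278,282): the 40° grasp was out of reach. I'll grasp the bins nearer the front with a steeper tool and go in vertically.

```bash
sed -i 's/a=40,g=(-.003,0,.025)/a=28,g=(-.018,0,.024)/g' h.py
python3 - <<'E'
from h import *
p,R=cur()
plan([(np.array([.42,-.19,.22]),tool(8,15),0),(np.array([.47,-.19,.25]),tool(8,0),0)],mm=38,deg=7)
E
```

```text
[[[0.0285, -0.002, -0.023], [-0.005, -0.065, 0.01], 0], [[0.057, -0.004, -0.0465], [-0.005, -0.125, 0.02], 0], [[0.085, -0.0055, -0.0695], [-0.01, -0.19, 0.025], 0], [[0.1135, -0.0075, -0.093], [-0.015, -0.25, 0.035], 0], [[0.142, -0.0095, -0.116], [-0.02, -0.315, 0.045], 0]]
[[[0.0185, 0.0025, -0.0055], [0.0, -0.085, 0.0], 0], [[0.037, 0.0045, -0.011], [0.0, -0.175, 0.0], 0], [[0.0555, 0.007, -0.0165], [0.0, -0.26, 0.0], 0], [[0.0555, 0.007, -0.0165], [0.0, -0.26, 0.0], 0]]
end [ 0.4699 -0.19    0.2501]
```

Request:
{"fn": "arm_command", "kwargs": {"steps": [[[0.0285,-0.002,-0.023],[-0.005,-0.065,0.01],0],[[0.057,-0.004,-0.0465],[-0.005,-0.125,0.02],0],[[0.085,-0.0055,-0.0695],[-0.01,-0.19,0.025],0],[[0.1135,-0.0075,-0.093],[-0.015,-0.25,0.035],0],[[0.142,-0.0095,-0.116],[-0.02,-0.315,0.045],0]]}}

```text
time: 5.57
tcp_pos: [0.3996, -0.1865, 0.1231]
eef_rot: [[0.915, 0.187, 0.358], [0.163, -0.982, 0.096], [0.37, -0.029, -0.929]]
ft_force: [1.7, -0.5, -1.1]
finger_gap: 1.001
gripper_force: 0.0
```

Request:
{"fn": "arm_command", "kwargs": {"steps": [[[0.0185,0.0025,-0.0055],[0,-0.085,0],0],[[0.037,0.0045,-0.011],[0,-0.175,0],0],[[0.0555,0.007,-0.0165],[0,-0.26,0],0],[[0.0555,0.007,-0.0165],[0,-0.26,0],0]]}}

```text
time: 5.9
tcp_pos: [0.4546, -0.1852, 0.1631]
eef_rot: [[0.973, 0.194, 0.122], [0.19, -0.981, 0.048], [0.129, -0.024, -0.991]]
ft_force: [1.9, 0.2, 1.0]
finger_gap: 1.0
gripper_force: 0.0
```

Run:
```python
from h import *
o=readout.observe();print(o['qpos'],o['tcp_pos'],o['eef_rot'])
plan([(*[x+np.array([0,0,.1]) if x.ndim==1 else x for x in bingrasp([.516,-.186],8)],0)],mm=38,deg=7)
```

```text
[ 57.77953683   6.21385695 -38.16280887 117.74811103  -1.48090338
  51.70363331 -58.05440029] [ 0.45460071 -0.18516304  0.16309177] [[ 0.97331035  0.19423485  0.12222844]
 [ 0.1896422  -0.98066646  0.04826116]
 [ 0.12923933 -0.02379342 -0.99132793]]
[[[0.0145, 0.0045, 0.0205], [-0.015, 0.12, 0.015], 0], [[0.029, 0.009, 0.041], [-0.025, 0.24, 0.03], 0], [[0.0435, 0.0135, 0.0615], [-0.04, 0.36, 0.045], 0], [[0.0435, 0.0135, 0.0615], [-0.04, 0.36, 0.045], 0]]
end [ 0.5071 -0.1872  0.1074]
```

Request:
{"fn": "arm_command", "kwargs": {"steps": [[[0.0145,0.0045,0.0205],[-0.015,0.12,0.015],0],[[0.029,0.009,0.041],[-0.025,0.24,0.03],0],[[0.0435,0.0135,0.0615],[-0.04,0.36,0.045],0],[[0.0435,0.0135,0.0615],[-0.04,0.36,0.045],0],[[0.0435,0.0135,0.0615],[-0.04,0.36,0.045],0]]}}

```text
time: 6.32
tcp_pos: [0.4953, -0.1868, 0.1]
eef_rot: [[0.882, 0.134, 0.452], [0.115, -0.991, 0.07], [0.458, -0.01, -0.889]]
ft_force: [0.3, -0.7, -0.3]
finger_gap: 1.0
gripper_force: 0.0
```

Run:
```python
from h import *
o=readout.observe();print(o['qpos'],o['tcp_pos'],o['eef_rot'])
p,R=bingrasp([.516,-.186],8)
plan([(p+[0,0,.07],R,0,1),(p,R,0,2),(p,R,255,7)],mm=25,deg=5,hold=0)
```

```text
[ 66.48514652   9.44632075 -41.64099915 129.75024508 -24.46333658
  22.4009078  -34.9350506 ] [ 0.49534474 -0.18675541  0.09999966] [[ 0.88159215  0.13438216  0.45247841]
 [ 0.11506666 -0.99088184  0.0700917 ]
 [ 0.45777172 -0.00972712 -0.88901656]]
[[[0.0, 0.001, 0.0125], [-0.005, 0.005, -0.005], 0], [[0.0, 0.0025, 0.0255], [-0.005, 0.015, -0.01], 0], [[0.0, 0.0025, 0.0255], [-0.005, 0.015, -0.01], 0], [[-0.011, 0.0025, 0.046], [-0.005, 0.015, -0.01], 0], [[-0.0215, 0.0025, 0.067], [-0.005, 0.015, -0.01], 0]]
[[[-0.011, 0.0005, 0.0205], [0.0, 0.0, 0.0], 0], [[-0.011, 0.0005, 0.0205], [0.0, 0.0, 0.0], 0], [[-0.011, 0.0005, 0.0205], [0.0, 0.0, 0.0], 0], [[-0.011, 0.0005, 0.0205], [0.0, 0.0, 0.0], 255], [[-0.011, 0.0005, 0.0205], [0.0, 0.0, 0.0], 255]]
[[[0.0, 0.0, 0.0], [0.0, 0.0, 0.0], 255], [[0.0, 0.0, 0.0], [0.0, 0.0, 0.0], 255], [[0.0, 0.0, 0.0], [0.0, 0.0, 0.0], 255], [[0.0, 0.0, 0.0], [0.0, 0.0, 0.0], 255], [[0.0, 0.0, 0.0], [0.0, 0.0, 0.0], 255]]
[[[0.0, 0.0, 0.0], [0.0, 0.0, 0.0], 255]]
end [ 0.5071 -0.1875  0.0073]
```

Request:
{"fn": "arm_command", "kwargs": {"steps": [[[0,0.001,0.0125],[-0.005,0.005,-0.005],0],[[0,0.0025,0.0255],[-0.005,0.015,-0.01],0],[[0,0.0025,0.0255],[-0.005,0.015,-0.01],0],[[-0.011,0.0025,0.046],[-0.005,0.015,-0.01],0],[[-0.0215,0.0025,0.067],[-0.005,0.015,-0.01],0]]}}

```text
time: 6.73
tcp_pos: [0.5145, -0.1916, 0.0366]
eef_rot: [[0.868, 0.141, 0.477], [0.129, -0.99, 0.058], [0.48, 0.011, -0.877]]
ft_force: [0.4, -1.0, -1.2]
finger_gap: 1.003
gripper_force: 0.0
```

Run:
```python
from h import *
o=readout.observe();print(o['qpos'],o['tcp_pos'])
p,R=bingrasp([.516,-.186],8)
print(p,np.degrees(Ro.from_matrix(o['eef_rot'].T@R).as_rotvec()))
plan([(p,R,0,3)],mm=25,deg=5,hold=0)
```

```text
[ 61.92402203  19.76327484 -38.77799136 130.40011437 -19.96605237
  10.42838688 -35.36986862] [ 0.51448659 -0.19159831  0.03656181]
[ 0.50700833 -0.1872637   0.007224  ] [ 0.48720229 -0.70373156  0.38486767]
[[[-0.01, -0.003, 0.011], [0.005, -0.005, 0.005], 0], [[-0.02, -0.0055, 0.0225], [0.01, -0.01, 0.005], 0], [[-0.02, -0.0055, 0.0225], [0.01, -0.01, 0.005], 0], [[-0.02, -0.0055, 0.0225], [0.01, -0.01, 0.005], 0], [[-0.02, -0.0055, 0.0225], [0.01, -0.01, 0.005], 0]]
end [ 0.5071 -0.1874  0.0072]
```

Request:
{"fn": "arm_command", "kwargs": {"steps": [[[-0.01,-0.003,0.011],[0.005,-0.005,0.005],0],[[-0.02,-0.0055,0.0225],[0.01,-0.01,0.005],0],[[-0.02,-0.0055,0.0225],[0.01,-0.01,0.005],0],[[-0.02,-0.0055,0.0225],[0.01,-0.01,0.005],0],[[-0.02,-0.0055,0.0225],[0.01,-0.01,0.005],0]]}}

```text
time: 7.15
tcp_pos: [0.5051, -0.1863, 0.006]
eef_rot: [[0.874, 0.141, 0.465], [0.123, -0.99, 0.069], [0.47, -0.003, -0.883]]
ft_force: [0.2, -0.6, 0.3]
finger_gap: 1.002
gripper_force: 0.0
```

Request:
{"fn": "arm_command", "kwargs": {"steps": [[[0,0,0],[0,0,0],150],[[0,0,0],[0,0,0],255],[[0,0,0],[0,0,0],255],[[0,0,0],[0,0,0],255],[[0,0,0],[0,0,0],255]]}}

```text
time: 7.57
tcp_pos: [0.5035, -0.1865, 0.0056]
eef_rot: [[0.875, 0.14, 0.464], [0.122, -0.99, 0.069], [0.469, -0.004, -0.883]]
ft_force: [-8.3, 0.5, 15.0]
finger_gap: 0.542
gripper_force: 58.7
```

Run:
```python
from h import *
o=readout.observe();print(o['qpos'],o['tcp_pos'],o['gripper_force'],o['finger_gap'])
p,d=snapshot('side');cv2.imwrite('pics/s2.png',cv2.resize(p[160:360,180:440],None,fx=3,fy=3)[:,:,::-1])
p,R=cur()
plan([(p+[0,0,.14],R,255)],mm=25)
```

```text
[ 61.05538823  23.38547075 -37.65318242 131.50346598 -19.34158172
   7.16448453 -34.6843118 ] [ 0.50354953 -0.18647365  0.00564454] 58.69082045741379 0.5416939575321831
[[[0.011, 0.0, -0.0205], [0.0, 0.0, 0.0], 255], [[0.022, 0.0, -0.041], [0.0, 0.0, 0.0], 255], [[0.033, 0.0, -0.062], [0.0, 0.0, 0.0], 255], [[0.0435, -0.0005, -0.0825], [0.0, 0.0, 0.0], 255], [[0.0545, -0.0005, -0.103], [0.0, 0.0, 0.0], 255]]
[[[0.011, 0.0, -0.0205], [0.0, 0.0, 0.0], 255], [[0.011, 0.0, -0.0205], [0.0, 0.0, 0.0], 255]]
end [ 0.5035 -0.1865  0.1455]
```

View pics/s2.png

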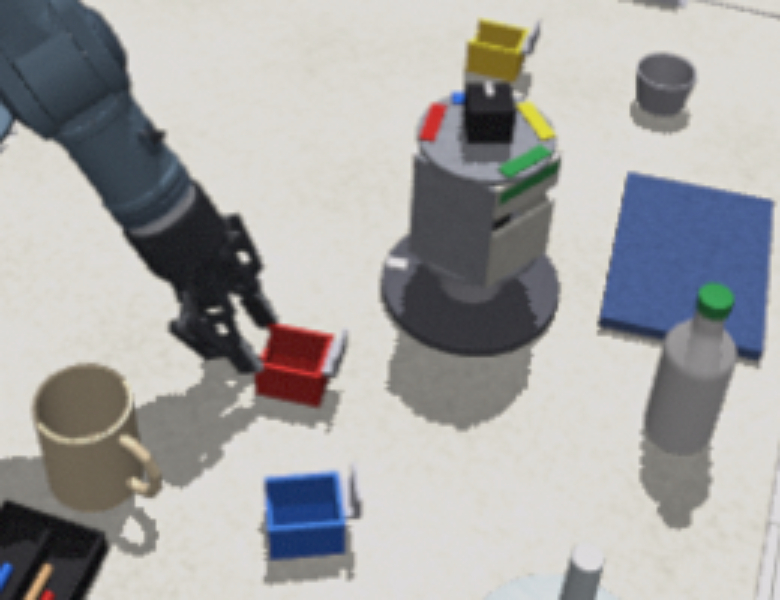

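The crop shows the gripper holding the red bin by its front, at about (265,350), with the mug and spinner clear. Now I'll lift.

Request:
{"fn": "arm_command", "kwargs": {"steps": [[[0.011,0,-0.0205],[0,0,0],255],[[0.022,0,-0.041],[0,0,0],255],[[0.033,0,-0.062],[0,0,0],255],[[0.0435,-0.0005,-0.0825],[0,0,0],255],[[0.0545,-0.0005,-0.103],[0,0,0],255]]}}

```text
time: 8.03
tcp_pos: [0.5021, -0.1851, 0.1213]
eef_rot: [[0.876, 0.141, 0.461], [0.122, -0.99, 0.071], [0.467, -0.006, -0.884]]
ft_force: [0.2, -0.6, -1.4]
finger_gap: 0.536
gripper_force: 61.4
```

Request:
{"fn": "arm_command", "kwargs": {"steps": [[[0.011,0,-0.0205],[0,0,0],255],[[0.011,0,-0.0205],[0,0,0],255],[[0.011,0,-0.0205],[0,0,0],255]]}}

```text
time: 8.28
tcp_pos: [0.5037, -0.1867, 0.1453]
eef_rot: [[0.875, 0.14, 0.464], [0.123, -0.99, 0.067], [0.469, -0.002, -0.883]]
ft_force: [0.0, 0.4, -2.0]
finger_gap: 0.538
gripper_force: 61.4
```

```bash
cat >> h.py <<'E'
def savegrasp(p,R,xy):  # bin standing at xy when TCP measured p,R after closing: keep grasp in tool-symmetry plane
    h=np.array([R[0,2],R[1,2],0]); h/=np.linalg.norm(h); psi=np.degrees(np.arctan2(-R[0,1]*-1,-R[1,1]))
    y=-R[:,1]; y[2]=0; y/=np.linalg.norm(y); x=np.cross(y,[0,0,1])
    B=np.c_[x,y,[0,0,1]]
    o=np.r_[xy,0.]; o=o-y*np.dot(o-p,y)   # centred between fingers
    setcur(R.T@(o-p),R.T@B); print('bin in tool',(R.T@(o-p)).round(4),'yaw',np.degrees(np.arctan2(x[1],x[0])))
def hang(corner,tilt,dy=0):
    j=json.load(open('cmd.json')); bp,bR=np.array(j['p']),np.array(j['R'])
    S=Ro.from_euler('z',SY,degrees=True).as_matrix()
    O=np.r_[SP,.135]+S@np.array([-.055,0,0])
    Bw=S@Ro.from_euler('y',tilt,degrees=True).as_matrix()
    ow=O+S@(np.array([corner[0],dy,corner[1]])/1000)-Bw@np.array([.030,0,.037])
    R=Bw@bR.T; return ow-R@bp,R
def inface():  # current bin pose by grasp: corner x,y,z mm in front-face frame, tilt, yaw
    j=json.load(open('cmd.json')); p,R=cur(); ow=p+R@np.array(j['p']); Bw=R@np.array(j['R'])
    S=Ro.from_euler('z',SY,degrees=True).as_matrix(); O=np.r_[SP,.135]+S@np.array([-.055,0,0])
    c=S.T@(ow+Bw@np.array([.030,0,.037])-O); X=S.T@Bw
    print('corner',(c*1000).round(1),'tilt',np.degrees(np.arctan2(-X[2,0],X[0,0])).round(1),'yaw',np.degrees(np.arctan2(-X[0,1],X[1,1])).round(1),'roll',np.degrees(X[2,1]).round(1))
E
python3 - <<'E'
from h import *
R=np.array([[0.875,0.14,0.464],[0.122,-0.99,0.069],[0.469,-0.004,-0.883]]);R=Ro.from_matrix(R).as_matrix()
savegrasp(np.array([.5035,-.1865,.0056]),R,[.516,-.186])
inface(); print(readout.observe()['qpos'],readout.observe()['finger_gap'])
h1=hang((-70,20),25);h2=hang((-45,0),40)
plan([(*h1,255),(*h2,255)],mm=25,deg=4)
E
```

```text
bin in tool [0.0084 0.     0.0108] yaw 8.050563182214281
corner [ -37.3 -150.6   41.7] tilt 0.0 yaw 5.1 roll -0.1
[ 69.18248148   4.48827308 -43.74559791 127.51526486 -26.613957
  28.33858915 -34.57547749] 0.5377098598528747
[[[-0.0035, -0.0225, -0.002], [-0.005, -0.06, 0.015], 255], [[-0.0075, -0.045, -0.0035], [-0.005, -0.125, 0.025], 255], [[-0.011, -0.0675, -0.0055], [-0.01, -0.185, 0.04], 255], [[-0.0145, -0.09, -0.007], [-0.015, -0.25, 0.05], 255], [[-0.0185, -0.1125, -0.009], [-0.015, -0.31, 0.065], 255]]
[[[-0.0055, -0.022, -0.0005], [-0.005, -0.065, 0.01], 255], [[-0.011, -0.0445, -0.001], [-0.01, -0.125, 0.025], 255], [[-0.005, -0.044, 0.0015], [-0.01, -0.19, 0.025], 255], [[0.0005, -0.044, 0.004], [-0.005, -0.255, 0.025], 255], [[0.006, -0.044, 0.0065], [-0.005, -0.32, 0.025], 255]]
[[[0.0065, 0.0, 0.001], [0.0, -0.065, 0.0], 255], [[0.0065, 0.0, 0.001], [0.0, -0.065, 0.0], 255]]
end [ 0.4776 -0.0334  0.138 ]
```

Request:
{"fn": "arm_command", "kwargs": {"steps": [[[-0.0035,-0.0225,-0.002],[-0.005,-0.06,0.015],255],[[-0.0075,-0.045,-0.0035],[-0.005,-0.125,0.025],255],[[-0.011,-0.0675,-0.0055],[-0.01,-0.185,0.04],255],[[-0.0145,-0.09,-0.007],[-0.015,-0.25,0.05],255],[[-0.0185,-0.1125,-0.009],[-0.015,-0.31,0.065],255]]}}

```text
time: 8.7
tcp_pos: [0.4651, -0.0761, 0.1424]
eef_rot: [[0.983, 0.074, 0.168], [0.071, -0.997, 0.025], [0.17, -0.012, -0.985]]
ft_force: [0.6, 1.2, -2.1]
finger_gap: 0.536
gripper_force: 61.5
```

Request:
{"fn": "arm_command", "kwargs": {"steps": [[[-0.0055,-0.022,-0.0005],[-0.005,-0.065,0.01],255],[[-0.011,-0.0445,-0.001],[-0.01,-0.125,0.025],255],[[-0.005,-0.044,0.0015],[-0.01,-0.19,0.025],255],[[0.0005,-0.044,0.004],[-0.005,-0.255,0.025],255],[[0.006,-0.044,0.0065],[-0.005,-0.32,0.025],255]]}}

```text
time: 9.12
tcp_pos: [0.4696, -0.0326, 0.1374]
eef_rot: [[0.987, 0.051, -0.15], [0.052, -0.999, 0.0], [-0.149, -0.008, -0.989]]
ft_force: [-0.4, -0.2, 0.1]
finger_gap: 0.536
gripper_force: 61.6
```

Request:
{"fn": "arm_command", "kwargs": {"steps": [[[0.0065,0,0.001],[0,-0.065,0],255],[[0.0065,0,0.001],[0,-0.065,0],255],[[0.0065,0,0.001],[0,-0.065,0],255]]}}

```text
time: 9.37
tcp_pos: [0.4763, -0.0317, 0.1347]
eef_rot: [[0.976, 0.05, -0.212], [0.052, -0.999, 0.0], [-0.211, -0.011, -0.977]]
ft_force: [0.1, 0.7, -1.2]
finger_gap: 0.535
gripper_force: 61.6
```

Run:
```python
from h import *
inface(); print(readout.observe()['qpos'])
for n,(a,b,c,d) in dict(side=(170,290,270,390),top=(120,220,230,330)).items():
    p,D=snapshot(n); np.savez(n+'1.npz',p=p,d=D)
    P=cloud(n,p,D); S=Ro.from_euler('z',SY,degrees=True).as_matrix(); O=np.r_[SP,.135]+S@np.array([-.055,0,0])
    F=(P-O)@S*1000
    m=cmask(p,'red')&(abs(F[...,1])<45)&(F[...,0]<0)&(F[...,0]>-140)&(F[...,2]<50); Q=F[m]
    print(n,len(Q),'min',np.percentile(Q,2,0).round(1),'max',np.percentile(Q,98,0).round(1))
    cv2.imwrite(f'pics/c2{n}.png',cv2.resize(p[a:b,c:d],(400,400))[:,:,::-1])
cv2.imwrite('pics/c2.png',np.hstack([cv2.imread('pics/c2side.png'),cv2.imread('pics/c2top.png')]))
plan([(*hang((-31,0),40),255)],mm=10,deg=3)
```

```text
corner [-46.2   1.9  -3.7] tilt 40.2 yaw 0.0 roll 0.5
[  39.03357164   23.04952813  -47.54264166  107.12887984   16.0661014
   70.16579338 -102.21930606]
side 412 min [-106.5  -26.6  -20.9] max [-46.5  24.8  26.7]
top 68 min [-112.9   -6.8   -3.8] max [-92.3  21.9  27.7]
[[[0.0075, 0.0005, -0.003], [-0.005, 0.0, 0.0], 255], [[0.0155, 0.0015, -0.0055], [-0.005, 0.0, 0.0], 255], [[0.0155, 0.0015, -0.0055], [-0.005, 0.0, 0.0], 255]]
end [ 0.4917 -0.0329  0.1381]
```

View pics/c2.png

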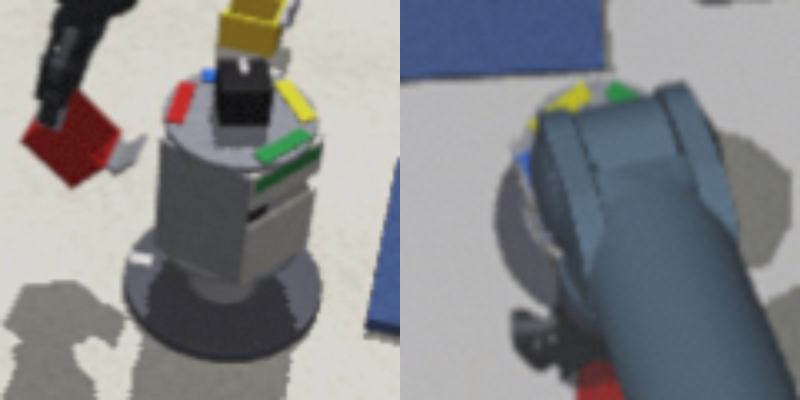

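The left panel shows the red bin tilted about 40° in front of the drum, with its hook at (125,150). The depth extents match the kinematics, so I'll start the entry.

Request:
{"fn": "arm_command", "kwargs": {"steps": [[[0.0075,0.0005,-0.003],[-0.005,0,0],255],[[0.0155,0.0015,-0.0055],[-0.005,0,0],255],[[0.0155,0.0015,-0.0055],[-0.005,0,0],255]]}}

```text
time: 9.72
tcp_pos: [0.4956, -0.0337, 0.1403]
eef_rot: [[0.978, 0.05, -0.203], [0.049, -0.999, -0.008], [-0.204, -0.002, -0.979]]
ft_force: [-0.3, 0.0, -1.3]
finger_gap: 0.532
gripper_force: 61.6
```

Run:
```python
from h import *
inface()
plan([(*hang(c,40),255,1) for c in((-22,2),(-16,5),(-13,8.5),(-10,11.5),(-6.5,13))],mm=15,deg=3,hold=0)
```

```text
corner [-27.   -1.1   2.3] tilt 39.7 yaw 0.0 roll -0.1
[[[0.005, -0.001, -0.001], [0.0, -0.005, 0.0], 255], [[0.005, -0.001, -0.001], [0.0, -0.005, 0.0], 255], [[0.01, -0.001, -0.005], [0.0, -0.005, 0.0], 255], [[0.01, -0.001, -0.005], [0.0, -0.005, 0.0], 255], [[0.0125, -0.001, -0.009], [0.0, -0.005, 0.0], 255]]
[[[0.0, 0.0, 0.0], [0.0, 0.0, 0.0], 255], [[0.002, 0.0, -0.0035], [0.0, 0.0, 0.0], 255], [[0.002, 0.0, -0.0035], [0.0, 0.0, 0.0], 255], [[0.0055, 0.0, -0.006], [0.0, 0.0, 0.0], 255], [[0.0055, 0.0, -0.006], [0.0, 0.0, 0.0], 255]]
end [ 0.5162 -0.0317  0.1513]
```

Request:
{"fn": "arm_command", "kwargs": {"steps": [[[0,-0.001,0.001],[0,-0.005,0],255],[[0,-0.001,0.001],[0,-0.005,0],255],[[0,-0.001,0.001],[0,-0.005,0],255]]}}

```text
time: 9.97
tcp_pos: [0.4929, -0.0323, 0.1384]
eef_rot: [[0.976, 0.051, -0.213], [0.05, -0.999, -0.008], [-0.213, -0.003, -0.977]]
ft_force: [-0.4, 0.7, -1.5]
finger_gap: 0.537
gripper_force: 61.6
```

Run:
```python
from h import *
inface()
plan([(*hang(c,40),255,1) for c in((-22,2),(-16,5))],mm=15,deg=3,hold=1)
```

```text
corner [-29.6   0.5  -0.1] tilt 40.3 yaw 0.1 roll -0.0
[[[0.007, 0.0005, -0.0035], [0.0, 0.005, 0.0], 255], [[0.007, 0.0005, -0.0035], [0.0, 0.005, 0.0], 255], [[0.012, 0.0005, -0.0075], [0.0, 0.005, 0.0], 255], [[0.012, 0.0005, -0.0075], [0.0, 0.005, 0.0], 255], [[0.012, 0.0005, -0.0075], [0.0, 0.005, 0.0], 255]]
end [ 0.5062 -0.0321  0.1432]
```

Request:
{"fn": "arm_command", "kwargs": {"steps": [[[0.007,0.0005,-0.0035],[0,0.005,0],255],[[0.007,0.0005,-0.0035],[0,0.005,0],255],[[0.012,0.0005,-0.0075],[0,0.005,0],255],[[0.012,0.0005,-0.0075],[0,0.005,0],255],[[0.012,0.0005,-0.0075],[0,0.005,0],255]]}}

```text
time: 10.38
tcp_pos: [0.5072, -0.032, 0.1434]
eef_rot: [[0.977, 0.051, -0.207], [0.05, -0.999, -0.007], [-0.207, -0.003, -0.978]]
ft_force: [0.0, -0.2, -1.8]
finger_gap: 0.534
gripper_force: 61.6
```

Run:
```python
from h import *
inface()
plan([(*hang(c,40),255,0) for c in((-13,8.5),(-10,11.5),(-6.5,13))],mm=15,deg=3,hold=2)
```

```text
corner [-15.3   0.    5.3] tilt 39.9 yaw 0.0 roll 0.0
[[[0.0015, 0.0, -0.0035], [0.0, 0.0, 0.0], 255], [[0.004, 0.0, -0.0075], [0.0, 0.0, 0.0], 255], [[0.007, 0.0, -0.0095], [0.0, 0.0, 0.0], 255], [[0.007, 0.0, -0.0095], [0.0, 0.0, 0.0], 255], [[0.007, 0.0, -0.0095], [0.0, 0.0, 0.0], 255]]
end [ 0.516  -0.0315  0.1513]
```

Request:
{"fn": "arm_command", "kwargs": {"steps": [[[0.0015,0,-0.0035],[0,0,0],255],[[0.004,0,-0.0075],[0,0,0],255],[[0.007,0,-0.0095],[0,0,0],255],[[0.007,0,-0.0095],[0,0,0],255],[[0.007,0,-0.0095],[0,0,0],255]]}}

```text
time: 10.8
tcp_pos: [0.5158, -0.0316, 0.1512]
eef_rot: [[0.977, 0.051, -0.207], [0.05, -0.999, -0.007], [-0.207, -0.003, -0.978]]
ft_force: [-0.0, 0.8, -1.4]
finger_gap: 0.538
gripper_force: 61.6
```

Run:
```python
from h import *
inface()
plan([(*hang((-4.5,11),30),255,0),(*hang((-2.5,9.5),20),255)],deg=5,hold=1)
p,d=snapshot('side');cv2.imwrite('pics/s3.png',cv2.resize(p[170:270,280:390],(660,600))[:,:,::-1])
```

```text
corner [-6.7 -0.1 13. ] tilt 39.9 yaw 0.0 roll 0.0
[[[0.0025, 0.0, 0.005], [0.0, 0.085, 0.0], 255], [[0.0045, 0.0, 0.0105], [0.0, 0.175, 0.0], 255], [[0.0075, 0.0, 0.015], [0.0, 0.26, 0.0], 255], [[0.0105, 0.0, 0.02], [0.0, 0.35, 0.0], 255], [[0.0105, 0.0, 0.02], [0.0, 0.35, 0.0], 255]]
end [ 0.5219 -0.0312  0.1294]
```

View pics/s3.png

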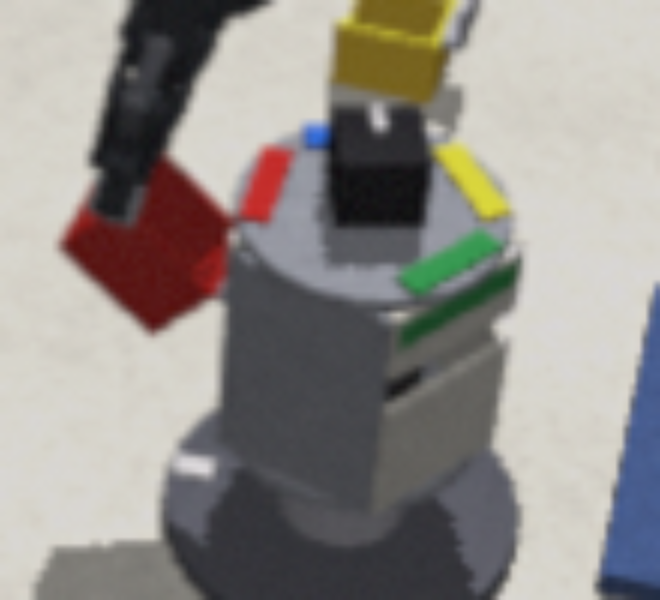

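The hook is inside the groove (bin at (150,240), hook hidden at (235,235)) with no contact forces. Swinging the front down.

Request:
{"fn": "arm_command", "kwargs": {"steps": [[[0.0025,0,0.005],[0,0.085,0],255],[[0.0045,0,0.0105],[0,0.175,0],255],[[0.0075,0,0.015],[0,0.26,0],255],[[0.0105,0,0.02],[0,0.35,0],255],[[0.0105,0,0.02],[0,0.35,0],255]]}}

```text
time: 11.27
tcp_pos: [0.5152, -0.0316, 0.1261]
eef_rot: [[0.99, 0.051, 0.135], [0.051, -0.999, 0.008], [0.135, -0.001, -0.991]]
ft_force: [-1.4, 1.1, -1.6]
finger_gap: 0.533
gripper_force: 62.0
```

Run:
```python
from h import *
inface(); print(readout.observe()['qpos'])
plan([(*hang((-2.5,9.5),20),255),(*hang((-2,8),10),255,0),(*hang((-2,4.5),5),255)],deg=5,hold=1)
```

```text
corner [-9.2 -0.1  5.8] tilt 20.2 yaw 0.0 roll -0.2
[ 45.92167311  13.4193411  -50.64234616 117.9938147   14.33946789
  46.4371544  -99.57498373]
[[[0.007, 0.0, -0.0025], [0.005, 0.005, 0.0], 255], [[0.0085, 0.0, 0.0025], [0.005, 0.09, 0.0], 255], [[0.0095, 0.0, 0.008], [0.005, 0.18, 0.0], 255], [[0.011, 0.0, 0.0155], [0.005, 0.265, 0.0], 255], [[0.011, 0.0, 0.0155], [0.005, 0.265, 0.0], 255]]
end [ 0.5282 -0.031   0.1122]
```

Request:
{"fn": "arm_command", "kwargs": {"steps": [[[0.0035,0,-0.0015],[0,0,0],255],[[0.007,0,-0.0025],[0,0.005,0],255],[[0.007,0,-0.0025],[0,0.005,0],255],[[0.007,0,-0.0025],[0,0.005,0],255]]}}

```text
time: 11.6
tcp_pos: [0.5295, -0.031, 0.1334]
eef_rot: [[0.988, 0.05, 0.145], [0.049, -0.999, 0.011], [0.145, -0.004, -0.989]]
ft_force: [-0.8, -0.7, -0.5]
finger_gap: 0.539
gripper_force: 62.2
```

Run:
```python
from h import *
inface(); print(readout.observe()['qpos'])
plan([(*hang((-2,8),10),255,1),(*hang((-2,4.5),5),255)],deg=4,hold=2)
```

```text
corner [ 4.9 -0.3 13.8] tilt 19.6 yaw -0.0 roll 0.0
[ 45.41362117  14.12032314 -50.42619707 116.35914136  14.69588899
  46.97452372 -99.83824868]
[[[-0.002, 0.0, 0.0045], [0.0, 0.055, 0.0], 255], [[-0.0035, 0.0, 0.009], [0.0, 0.11, 0.0], 255], [[-0.0055, 0.0, 0.0135], [0.0, 0.17, 0.0], 255], [[-0.0055, 0.0, 0.0135], [0.0, 0.17, 0.0], 255], [[-0.005, 0.0, 0.017], [0.0, 0.21, 0.0], 255]]
[[[-0.0005, 0.0, 0.004], [0.0, 0.045, 0.0], 255], [[-0.0005, 0.0, 0.004], [0.0, 0.045, 0.0], 255], [[-0.0005, 0.0, 0.004], [0.0, 0.045, 0.0], 255]]
end [ 0.528 -0.031  0.112]
```

Run:
```python
from h import *
plan([(*hang((-2.5,9.5),20),255),(*hang((-2,8),10),255)],deg=4,hold=3)
```

```text
[[[-0.008, 0.0, 0.003], [0.0, -0.005, 0.0], 255], [[-0.007, 0.0, 0.0065], [0.0, 0.05, 0.0], 255], [[-0.0065, 0.0, 0.01], [0.0, 0.11, 0.0], 255], [[-0.0055, 0.0, 0.0135], [0.0, 0.17, 0.0], 255], [[-0.0055, 0.0, 0.0135], [0.0, 0.17, 0.0], 255]]
[[[0.0, 0.0, 0.0], [0.0, 0.0, 0.0], 255], [[0.0, 0.0, 0.0], [0.0, 0.0, 0.0], 255]]
end [ 0.526  -0.0311  0.1193]
```

Request:
{"fn": "arm_command", "kwargs": {"steps": [[[-0.008,0,0.003],[0,-0.005,0],255],[[-0.007,0,0.0065],[0,0.05,0],255],[[-0.0065,0,0.01],[0,0.11,0],255],[[-0.0055,0,0.0135],[0,0.17,0],255],[[-0.0055,0,0.0135],[0,0.17,0],255]]}}

```text
time: 12.02
tcp_pos: [0.5215, -0.0309, 0.1165]
eef_rot: [[0.95, 0.051, 0.307], [0.048, -0.999, 0.018], [0.308, -0.003, -0.951]]
ft_force: [-0.7, -0.9, -1.4]
finger_gap: 0.534
gripper_force: 62.0
```

Request:
{"fn": "arm_command", "kwargs": {"steps": [[[0,0,0],[0,0,0],255],[[0,0,0],[0,0,0],255],[[0,0,0],[0,0,0],255],[[0,0,0],[0,0,0],255]]}}

```text
time: 12.35
tcp_pos: [0.5259, -0.0308, 0.1193]
eef_rot: [[0.949, 0.051, 0.311], [0.047, -0.999, 0.019], [0.312, -0.004, -0.95]]
ft_force: [0.3, 0.5, -1.1]
finger_gap: 0.534
gripper_force: 62.0
```

Run:
```python
from h import *
inface(); print(readout.observe()['qpos'])
plan([(*hang((-2,4.5),5),255),(*hang((-2,1),0),255)],deg=2.6,hold=1)
```

```text
corner [-2.1  0.1  8. ] tilt 9.8 yaw -0.0 roll -0.0
[ 49.76818962   8.67849971 -52.06823456 125.23128017  11.49067757
  31.67029874 -96.85828188]
[[[0.0, 0.0, 0.004], [0.0, 0.04, 0.0], 255], [[0.0, 0.0, 0.0075], [0.0, 0.085, 0.0], 255], [[0.0, 0.0, 0.0115], [0.0, 0.13, 0.0], 255], [[0.0, 0.0, 0.0155], [0.0, 0.17, 0.0], 255], [[0.0, 0.0, 0.0155], [0.0, 0.17, 0.0], 255]]
end [ 0.5307 -0.0305  0.1046]
```

Request:
{"fn": "arm_command", "kwargs": {"steps": [[[0,0,0.004],[0,0.04,0],255],[[0,0,0.0075],[0,0.085,0],255],[[0,0,0.0115],[0,0.13,0],255],[[0,0,0.0155],[0,0.17,0],255],[[0,0,0.0155],[0,0.17,0],255]]}}

```text
time: 12.77
tcp_pos: [0.5296, -0.0304, 0.1037]
eef_rot: [[0.882, 0.052, 0.468], [0.044, -0.999, 0.027], [0.469, -0.003, -0.883]]
ft_force: [1.3, -0.2, -0.4]
finger_gap: 0.539
gripper_force: 62.3
```

Request:
{"fn": "arm_command", "kwargs": {"steps": [[[0,0,0],[0,0,0],255],[[0,0,0],[0,0,0],255],[[0,0,0],[0,0,0],255],[[0,0,0],[0,0,0],255]]}}

```text
time: 13.1
tcp_pos: [0.53, -0.0308, 0.1042]
eef_rot: [[0.883, 0.05, 0.466], [0.043, -0.999, 0.026], [0.467, -0.003, -0.884]]
ft_force: [0.7, 0.0, -1.1]
finger_gap: 0.533
gripper_force: 62.4
```

Run:
```python
from h import *
inface(); print(readout.observe()['qpos'])
```

```text
corner [-2.7 -0.1  0.6] tilt 0.1 yaw -0.1 roll -0.0
[ 50.8247747    6.53283929 -51.58551502 132.89379682  12.35475004
  15.51343089 -97.56815796]
```

Request:
{"fn": "arm_command", "kwargs": {"steps": [[[0,0,0],[0,0,0],90],[[0,0,0],[0,0,0],60],[[0,0,0],[0,0,0],30],[[0,0,0],[0,0,0],10],[[0,0,0],[0,0,0],10]]}}

```text
time: 13.52
tcp_pos: [0.5294, -0.0308, 0.1039]
eef_rot: [[0.883, 0.051, 0.466], [0.043, -0.999, 0.026], [0.467, -0.003, -0.884]]
ft_force: [0.4, 1.0, -0.1]
finger_gap: 0.96
gripper_force: 0.0
```

Request:
{"fn": "arm_command", "kwargs": {"steps": [[[0,0,-0.01],[0,0,0],0],[[0,0,-0.03],[0,0,0],0],[[0.01,0,-0.06],[0,0,0],0],[[0.025,0,-0.09],[0,0,0],0],[[0.04,0,-0.115],[0,0,0],0]]}}

```text
time: 13.93
tcp_pos: [0.508, -0.0313, 0.2218]
eef_rot: [[0.886, 0.051, 0.462], [0.042, -0.999, 0.029], [0.463, -0.006, -0.887]]
ft_force: [1.7, -2.2, -0.5]
finger_gap: 1.001
gripper_force: 0.0
```

Request:
{"fn": "arm_command", "kwargs": {"steps": [[[0,0,0],[0,0,0],0],[[0,0,0],[0,0,0],0],[[0,0,0],[0,0,0],0],[[0,0,0],[0,0,0],0]]}}

```text
time: 14.27
tcp_pos: [0.5097, -0.0319, 0.2216]
eef_rot: [[0.885, 0.051, 0.464], [0.043, -0.999, 0.027], [0.464, -0.004, -0.886]]
ft_force: [-0.4, -0.5, -0.3]
finger_gap: 0.999
gripper_force: 0.0
```

```bash
cat >> h.py <<'E'
def hung(n,col,f=None):
    p,D=snapshot(n); P=cloud(n,p,D); S=Ro.from_euler('z',SY,degrees=True).as_matrix(); O=np.r_[SP,.135]+S@np.array([-.055,0,0])
    F=(P-O)@S*1000
    m=cmask(p,col)&(abs(F[...,1])<45)&(F[...,0]<5)&(F[...,0]>-90)&(F[...,2]<15)&(F[...,2]>-60); Q=F[m]
    print(n,len(Q),'min',np.percentile(Q,2,0).round(1),'max',np.percentile(Q,98,0).round(1)) if len(Q) else print(n,'none')
    return p
E
python3 - <<'E'
from h import *
print(readout.observe()['qpos'])
p=hung('side','red');hung('top','red');cv2.imwrite('pics/s4.png',cv2.resize(p[150:300,250:430],(720,600))[:,:,::-1])
# cap grip: flats yaw SY-72+90=21
S=np.r_[SP,.30]
for k in(21-90,21,): print(k)
for sg,a in((1,21),(1,111),(-1,21),(-1,111)):
    R=tool(a,0,sg); print(sg,a,np.degrees(Ro.from_matrix(cur()[1].T@R).magnitude()))
E
```

```text
[ 61.2741827  -14.75080746 -52.82349679 128.44294019 -28.52626977
  35.89222591 -60.92333581]
side 407 min [-56.4 -30.7 -35.1] max [-2.5 21.   5. ]
top 339 min [-59.  -27.1 -39.7] max [-2.9 21.5  5. ]
-69
21
1 21 162.3829348422163
1 111 76.31415417163413
-1 21 32.97109890004768
-1 111 110.5334100322871
```

View pics/s4.png

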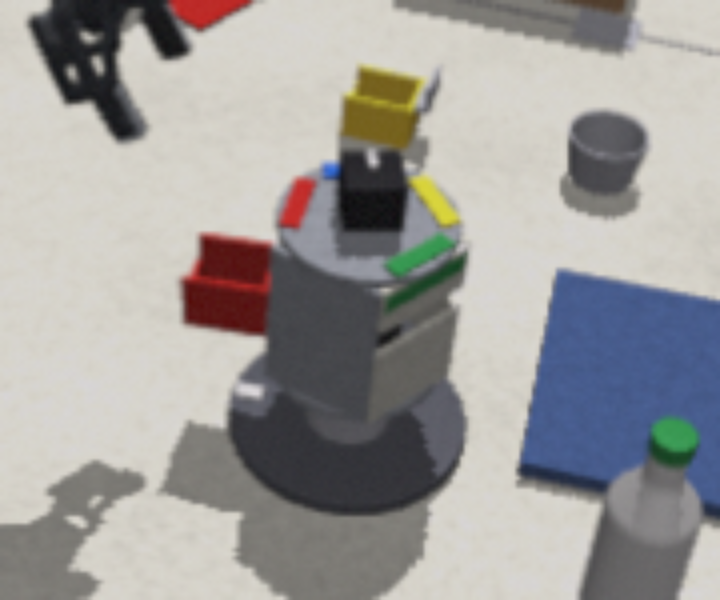

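The red bin hangs upright on the front face at (230,285). Next is the cap: over it, grip, and twist +144° to yellow, since I'll hang blue last and finish on that face.

Run:
```python
from h import *
R=tool(21,0)
plan([(np.array([.54,-.03,.29]),tool(14,14),0),(np.r_[SP,.275],R,0)],mm=28,deg=5,hold=3)
```

```text
[[[0.0145, 0.0, -0.0115], [0.015, -0.06, -0.045], 0], [[0.0295, -0.0005, -0.0235], [0.03, -0.12, -0.09], 0], [[0.044, -0.0005, -0.035], [0.05, -0.18, -0.135], 0], [[0.059, -0.0005, -0.0465], [0.065, -0.24, -0.185], 0], [[0.077, -0.0005, -0.033], [0.065, -0.3, -0.215], 0]]
[[[0.021, 0.005, 0.0075], [0.005, -0.06, -0.03], 0], [[0.042, 0.01, 0.0155], [0.01, -0.12, -0.06], 0], [[0.063, 0.015, 0.023], [0.01, -0.18, -0.09], 0], [[0.063, 0.015, 0.023], [0.01, -0.18, -0.09], 0], [[0.063, 0.015, 0.023], [0.01, -0.18, -0.09], 0]]
[[[0.0, 0.0, 0.0], [0.0, 0.0, 0.0], 0]]
end [ 0.6302 -0.0254  0.275 ]
```

Request:
{"fn": "arm_command", "kwargs": {"steps": [[[0.0145,0,-0.0115],[0.015,-0.06,-0.045],0],[[0.0295,-0.0005,-0.0235],[0.03,-0.12,-0.09],0],[[0.044,-0.0005,-0.035],[0.05,-0.18,-0.135],0],[[0.059,-0.0005,-0.0465],[0.065,-0.24,-0.185],0],[[0.077,-0.0005,-0.033],[0.065,-0.3,-0.215],0]]}}

```text
time: 14.78
tcp_pos: [0.5614, -0.0316, 0.2928]
eef_rot: [[0.946, 0.265, 0.189], [0.261, -0.964, 0.042], [0.194, 0.009, -0.981]]
ft_force: [0.0, 1.2, 1.3]
finger_gap: 0.998
gripper_force: 0.0
```

Request:
{"fn": "arm_command", "kwargs": {"steps": [[[0.021,0.005,0.0075],[0.005,-0.06,-0.03],0],[[0.042,0.01,0.0155],[0.01,-0.12,-0.06],0],[[0.063,0.015,0.023],[0.01,-0.18,-0.09],0],[[0.063,0.015,0.023],[0.01,-0.18,-0.09],0],[[0.063,0.015,0.023],[0.01,-0.18,-0.09],0]]}}

```text
time: 15.2
tcp_pos: [0.6269, -0.0233, 0.2736]
eef_rot: [[0.934, 0.357, 0.005], [0.357, -0.934, 0.008], [0.008, -0.006, -1.0]]
ft_force: [-0.5, 0.0, 0.4]
finger_gap: 1.001
gripper_force: 0.0
```

Request:
{"fn": "arm_command", "kwargs": {"steps": [[[0,0,0],[0,0,0],0],[[0,0,0],[0,0,0],0],[[0,0,0],[0,0,0],0]]}}

```text
time: 15.45
tcp_pos: [0.6257, -0.0265, 0.2797]
eef_rot: [[0.936, 0.353, 0.014], [0.353, -0.936, -0.001], [0.013, 0.006, -1.0]]
ft_force: [0.5, 0.7, 0.3]
finger_gap: 1.001
gripper_force: 0.0
```

Run:
```python
from h import *
o=readout.observe();print(o['qpos'],o['tcp_pos'])
R=tool(21,0)
plan([(np.r_[SP,.275],R,0),(np.r_[SP,.208],R,0,0)],mm=25,deg=5,hold=1)
```

```text
[ 43.69122533  26.77821059 -60.57471952  88.05947281  23.90919757
  78.24807878 -88.19930121] [ 0.62572165 -0.02653615  0.2797373 ]
[[[0.0045, 0.0005, 0.005], [0.005, -0.015, -0.005], 0], [[0.004, 0.0005, 0.027], [0.005, -0.015, -0.005], 0], [[0.0035, 0.0, 0.0495], [0.005, -0.015, -0.005], 0], [[0.0035, 0.0, 0.072], [0.005, -0.015, -0.005], 0], [[0.0035, 0.0, 0.072], [0.005, -0.015, -0.005], 0]]
end [ 0.63   -0.0254  0.2078]
```

Request:
{"fn": "arm_command", "kwargs": {"steps": [[[0.0045,0.0005,0.005],[0.005,-0.015,-0.005],0],[[0.004,0.0005,0.027],[0.005,-0.015,-0.005],0],[[0.0035,0,0.0495],[0.005,-0.015,-0.005],0],[[0.0035,0,0.072],[0.005,-0.015,-0.005],0],[[0.0035,0,0.072],[0.005,-0.015,-0.005],0]]}}

```text
time: 15.87
tcp_pos: [0.6272, -0.0265, 0.2022]
eef_rot: [[0.934, 0.357, -0.011], [0.357, -0.934, -0.002], [-0.011, -0.002, -1.0]]
ft_force: [-0.4, -0.9, -0.2]
finger_gap: 1.004
gripper_force: 0.0
```

Request:
{"fn": "arm_command", "kwargs": {"steps": [[[0,0,0],[0,0,0],100],[[0,0,0],[0,0,0],255],[[0,0,0],[0,0,0],255],[[0,0,0],[0,0,0],255],[[0,0,0],[0,0,0],255]]}}

```text
time: 16.28
tcp_pos: [0.6317, -0.0241, 0.2082]
eef_rot: [[0.934, 0.358, -0.001], [0.358, -0.934, 0.0], [-0.001, -0.0, -1.0]]
ft_force: [0.6, -0.0, -0.5]
finger_gap: 0.298
gripper_force: 0.0
```

Request:
{"fn": "arm_command", "kwargs": {"steps": [[[0,0,0],[0,0,0],255],[[0,0,0],[0,0,0],255],[[0,0,0],[0,0,0],255]]}}

```text
time: 16.53
tcp_pos: [0.6309, -0.0243, 0.2068]
eef_rot: [[0.934, 0.358, -0.003], [0.358, -0.934, 0.0], [-0.003, -0.001, -1.0]]
ft_force: [-0.4, 0.7, 0.3]
finger_gap: 0.002
gripper_force: 0.0
```

Run:
```python
from h import *
p,d=snapshot('side');q,e=snapshot('top')
cv2.imwrite('pics/s5.png',np.hstack([cv2.resize(p[150:290,270:410],(400,400)),cv2.resize(q[100:220,220:340],(400,400))])[:,:,::-1])
```

```text
(no output)
```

View pics/s5.png

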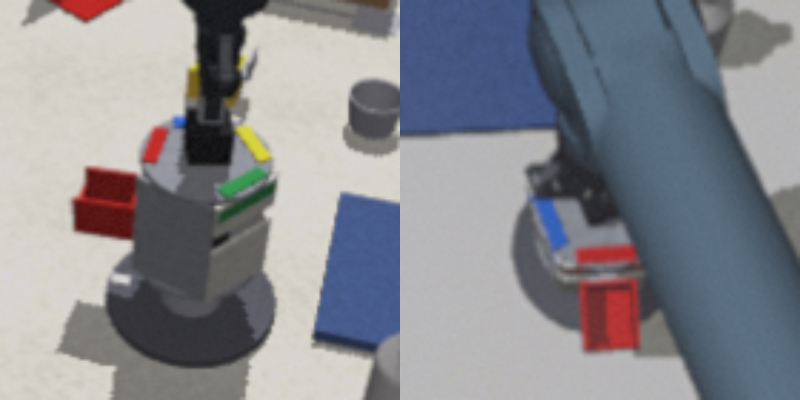

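Run:
```python
from h import *
p,d=snapshot('side');P=cloud('side',p,d)
for v in range(160,210,3): print(v,[(P[v,u]*1000).round().astype(int).tolist() for u in(338,343,348)],p[v,343])
print(readout.observe()['tcp_pos'],readout.observe()['finger_gap'],readout.observe()['eef_rot'][:,2])
c=calibration('side');print(-c['R'].T@c['t'])
```

```text
160 [[610, -18, 323], [629, -48, 348], [642, -59, 358]] [28 30 33]
163 [[612, -23, 318], [632, -60, 347], [643, -61, 351]] [20 24 25]
166 [[614, -29, 314], [632, -59, 339], [644, -59, 342]] [23 25 27]
169 [[614, -25, 303], [632, -55, 328], [646, -67, 339]] [19 18 24]
172 [[533, 329, 31], [629, -38, 307], [648, -72, 335]] [32 32 36]
175 [[539, 308, 35], [639, -80, 329], [650, -79, 332]] [33 32 38]
178 [[541, 304, 25], [641, -86, 325], [652, -83, 327]] [22 23 26]
181 [[543, 300, 15], [638, -70, 305], [649, -67, 306]] [21 22 20]
184 [[543, 306, -2], [632, -39, 272], [642, -25, 264]] [27 24 29]
187 [[614, -9, 236], [633, -36, 261], [638, 1, 235]] [29 29 32]
190 [[618, -22, 236], [634, -36, 252], [640, -8, 233]] [26 27 29]
193 [[621, -33, 236], [633, -29, 236], [644, -22, 235]] [44 45 47]
196 [[625, -45, 237], [635, -37, 234], [647, -35, 236]] [22 24 24]
199 [[626, -48, 230], [637, -39, 226], [649, -37, 228]] [21 22 24]
202 [[626, -46, 219], [638, -41, 218], [650, -37, 219]] [16 16 17]
205 [[627, -45, 208], [639, -40, 208], [651, -39, 210]] [21 19 20]
208 [[627, -43, 196], [639, -38, 196], [651, -34, 197]] [79 79 85]
[ 0.63073684 -0.02431939  0.2065806 ] 0.005088964333211905 [-3.38671301e-03  3.88386736e-04 -9.99994190e-01]
[ 0.80693436 -0.86900433  0.91993958]
```

The left panel shows the fingers shut on top of the cap at (210,110), not around it, although the reported TCP is below the cap top. I'll raise the hand and measure the true fingertip, shut and open.

Request:
{"fn": "arm_command", "kwargs": {"steps": [[[0,0,-0.03],[0,0,0],255],[[0,0,-0.06],[0,0,0],255],[[0,0,-0.08],[0,0,0],255],[[0,0,-0.08],[0,0,0],255],[[0,0,-0.08],[0,0,0],255]]}}

```text
time: 17.1
tcp_pos: [0.632, -0.0238, 0.2883]
eef_rot: [[0.933, 0.359, -0.0], [0.359, -0.933, 0.0], [0.0, -0.0, -1.0]]
ft_force: [-0.6, 0.0, -0.7]
finger_gap: -0.002
gripper_force: 0.0
```

```bash
cat > tip.py <<'E'
from h import *
p,d=snapshot('side');P=cloud('side',p,d); o=readout.observe()
m=near(P,o['tcp_pos'],.09)&(P[...,2]>.24)&(P[...,2]<.5)
Q=P[m]; print('tcp',o['tcp_pos'],'gap',o['finger_gap'])
L=(Q-o['tcp_pos'])@o['eef_rot']*1000
for a in range(20,-140,-10):
    k=L[(L[:,2]<a)&(L[:,2]>=a-10)]
    if len(k): print(a,len(k),k.min(0).round(),k.max(0).round())
E
python3 tip.py
```

```text
tcp [ 0.63096212 -0.02433539  0.28650315] gap 0.002552894602650771
-30 11 [-10.   3. -38.] [  9.   8. -34.]
-40 29 [-11.   1. -50.] [ 11.  15. -40.]
-50 43 [-11.  -6. -60.] [ 10.  15. -50.]
-60 27 [-11.  -6. -69.] [ 11.  14. -60.]
-70 7 [-13.  -7. -80.] [ 10.  27. -73.]
-80 34 [-14. -27. -90.] [ 11.  36. -80.]
-90 28 [ -16.   12. -100.] [ 12.  45. -90.]
-100 51 [ -17.  -10. -110.] [  17.   53. -101.]
-110 64 [ -17.  -16. -120.] [  17.   60. -110.]
-120 101 [ -19.  -10. -130.] [  20.   63. -120.]
-130 105 [ -19.  -10. -140.] [  20.   54. -130.]
```

Request:
{"fn": "arm_command", "kwargs": {"steps": [[[0,0,0],[0,0,0],0],[[0,0,0],[0,0,0],0],[[0,0,0],[0,0,0],0],[[0,0,0],[0,0,0],0],[[0,0,0],[0,0,0],0]]}}

```text
time: 17.57
tcp_pos: [0.6307, -0.0244, 0.2859]
eef_rot: [[0.934, 0.358, -0.004], [0.358, -0.934, 0.001], [-0.004, -0.002, -1.0]]
ft_force: [0.2, -0.1, 0.7]
finger_gap: 0.706
gripper_force: 0.0
```

```bash
python3 tip.py
```

```text
tcp [ 0.63084896 -0.0243681   0.28616267] gap 0.7896292162531141
-30 8 [ -8. -28. -39.] [  6.  37. -36.]
-40 44 [-12. -34. -50.] [ 11.  44. -40.]
-50 45 [-12. -36. -60.] [  9.  46. -50.]
-60 41 [-12. -33. -69.] [ 10.  44. -60.]
-70 14 [-12. -34. -75.] [  3.  49. -70.]
-80 39 [-14. -38. -90.] [ 12.  63. -80.]
-90 61 [-17. -26. -99.] [ 11.  64. -90.]
-100 55 [ -18.  -24. -110.] [  11.   67. -100.]
-110 72 [ -18.  -25. -120.] [  14.   67. -110.]
-120 92 [ -20.  -14. -130.] [  19.   69. -120.]
-130 138 [ -20.  -19. -140.] [  19.   70. -130.]
```

The real fingertip sits about 34 mm behind the reported TCP. I'll allow for that and take the cap 34 mm deeper.

```bash
sed -i 's/R\[:,2\]\*(.019-back)/R[:,2]*(.039-back)/' h.py
python3 - <<'E'
from h import *
R=tool(21,0)
plan([(np.r_[SP,.172],R,0,0)],mm=25,deg=5,hold=3)
E
```

```text
[[[0.0, 0.0, 0.023], [0.0, 0.0, 0.0], 0], [[-0.0005, 0.0005, 0.0455], [0.0, 0.0, 0.0], 0], [[-0.0005, 0.0005, 0.0685], [0.0, 0.0, 0.0], 0], [[-0.0005, 0.001, 0.0915], [0.0, 0.005, 0.0], 0], [[-0.001, 0.001, 0.114], [0.0, 0.005, 0.0], 0]]
[[[0.0, 0.0, 0.0], [0.0, 0.0, 0.0], 0], [[0.0, 0.0, 0.0], [0.0, 0.0, 0.0], 0], [[0.0, 0.0, 0.0], [0.0, 0.0, 0.0], 0]]
end [ 0.6298 -0.0256  0.1722]
```

Request:
{"fn": "arm_command", "kwargs": {"steps": [[[0,0,0],[0,0,0],0],[[0,0,0.023],[0,0,0],0],[[0,0.0005,0.0455],[0,0,0],0],[[-0.0005,0.0005,0.0685],[0,0,0],0],[[-0.001,0.001,0.0915],[0,0.005,0],0]]}}

```text
time: 18.03
tcp_pos: [0.6305, -0.0254, 0.1945]
eef_rot: [[0.934, 0.358, 0.002], [0.358, -0.934, 0.002], [0.003, -0.001, -1.0]]
ft_force: [0.6, 0.4, -0.1]
finger_gap: 1.0
gripper_force: 0.0
```

Request:
{"fn": "arm_command", "kwargs": {"steps": [[[0,0,0.01],[0,0,0],0],[[0,0,0.0225],[0,0,0],0],[[0,0,0.0225],[0,0,0],0],[[0,0,0.0225],[0,0,0],0]]}}

```text
time: 18.37
tcp_pos: [0.6304, -0.0254, 0.1728]
eef_rot: [[0.934, 0.359, 0.001], [0.359, -0.934, 0.003], [0.002, -0.002, -1.0]]
ft_force: [-0.1, -0.3, 0.6]
finger_gap: 1.0
gripper_force: 0.0
```

Request:
{"fn": "arm_command", "kwargs": {"steps": [[[0,0,0],[0,0,0],255],[[0,0,0],[0,0,0],255],[[0,0,0],[0,0,0],255],[[0,0,0],[0,0,0],255],[[0,0,0],[0,0,0],255]]}}

```text
time: 18.78
tcp_pos: [0.6305, -0.0239, 0.1742]
eef_rot: [[0.933, 0.359, 0.002], [0.359, -0.933, 0.004], [0.004, -0.003, -1.0]]
ft_force: [-1.3, 1.5, 5.2]
finger_gap: 0.459
gripper_force: 65.2
```

Request:
{"fn": "arm_command", "kwargs": {"steps": [[[0,0,0],[0,0,0],255],[[0,0,0],[0,0,0],255]]}}

```text
time: 18.95
tcp_pos: [0.6305, -0.0239, 0.1742]
eef_rot: [[0.933, 0.359, 0.002], [0.359, -0.933, 0.004], [0.004, -0.003, -1.0]]
ft_force: [-3.3, 2.1, 5.5]
finger_gap: 0.455
gripper_force: 65.2
```

Request:
{"fn": "arm_command", "kwargs": {"steps": [[[0,0,0],[0,0,-0.1],255],[[0,0,0],[0,0,-0.2],255],[[0,0,0],[0,0,-0.3],255],[[0,0,0],[0,0,-0.4],255],[[0,0,0],[0,0,-0.5],255]]}}

```text
time: 19.37
tcp_pos: [0.6309, -0.0243, 0.1743]
eef_rot: [[0.645, 0.764, 0.003], [0.764, -0.645, 0.004], [0.005, -0.001, -1.0]]
ft_force: [0.2, 1.8, 5.5]
finger_gap: 0.456
gripper_force: 64.7
```

```bash
python3 -c "
from h import *
o=readout.observe();print(o['qpos'],o['moment'],np.degrees(np.arctan2(o['eef_rot'][1,0],o['eef_rot'][0,0])))"
```

```text
[ 44.12995102  35.75928741 -62.94523661  93.53408256  33.09806024
  71.36737021 -65.46910105] [ 0.70884483  0.5849951  -0.32379378] 49.84827451058025
```

Request:
{"fn": "arm_command", "kwargs": {"steps": [[[0,0,0],[0,0,-0.1],255],[[0,0,0],[0,0,-0.2],255],[[0,0,0],[0,0,-0.3],255],[[0,0,0],[0,0,-0.4],255],[[0,0,0],[0,0,-0.5],255]]}}

```text
time: 19.78
tcp_pos: [0.6314, -0.0246, 0.1743]
eef_rot: [[0.198, 0.98, 0.004], [0.98, -0.198, 0.004], [0.005, 0.003, -1.0]]
ft_force: [2.5, 0.7, 3.9]
finger_gap: 0.458
gripper_force: 65.5
```

Request:
{"fn": "arm_command", "kwargs": {"steps": [[[0,0,0],[0,0,-0.1],255],[[0,0,0],[0,0,-0.2],255],[[0,0,0],[0,0,-0.3],255],[[0,0,0],[0,0,-0.4],255],[[0,0,0],[0,0,-0.5],255]]}}

```text
time: 20.2
tcp_pos: [0.632, -0.0246, 0.1742]
eef_rot: [[-0.294, 0.956, 0.005], [0.956, 0.294, 0.004], [0.003, 0.006, -1.0]]
ft_force: [6.3, 2.6, 3.9]
finger_gap: 0.457
gripper_force: 64.1
```

```bash
python3 -c "
from h import *
o=readout.observe();print(o['qpos'],o['moment'],np.degrees(np.arctan2(o['eef_rot'][1,0],o['eef_rot'][0,0])))"
```

```text
[ 49.05814961  43.02829657 -73.78963087  93.291497    42.2761551
  76.19475646 -14.05758093] [ 0.28908004  0.42780689 -0.32669173] 107.12758554281835
```

Request:
{"fn": "arm_command", "kwargs": {"steps": [[[0,0,0],[0,0,-0.1],255],[[0,0,0],[0,0,-0.2],255],[[0,0,0],[0,0,-0.3],255],[[0,0,0],[0,0,-0.4],255],[[0,0,0],[0,0,-0.5],255]]}}

```text
time: 20.62
tcp_pos: [0.6327, -0.0244, 0.1743]
eef_rot: [[-0.718, 0.696, 0.007], [0.696, 0.718, 0.004], [-0.002, 0.008, -1.0]]
ft_force: [7.6, 4.0, 1.9]
finger_gap: 0.461
gripper_force: 64.8
```

```bash
python3 -c "
from h import *
o=readout.observe();print(o['qpos'],o['moment'],np.degrees(np.arctan2(o['eef_rot'][1,0],o['eef_rot'][0,0])))"
```

```text
[ 50.60183142  46.93436131 -78.58428729  93.23960941  46.7830809
  79.00189531  11.95634426] [-0.13488087  0.09372879  0.1282062 ] 135.89343845359153
```

Request:
{"fn": "arm_command", "kwargs": {"steps": [[[0,0,0],[0,0,-0.1],255],[[0,0,0],[0,0,-0.2],255],[[0,0,0],[0,0,-0.3],255],[[0,0,0],[0,0,-0.4],255],[[0,0,0],[0,0,-0.45],255]]}}

```text
time: 21.03
tcp_pos: [0.6331, -0.0239, 0.1742]
eef_rot: [[-0.95, 0.313, 0.008], [0.314, 0.95, 0.004], [-0.007, 0.006, -1.0]]
ft_force: [7.0, 5.0, 1.1]
finger_gap: 0.454
gripper_force: 64.8
```

Request:
{"fn": "arm_command", "kwargs": {"steps": [[[0,0,0],[0,0,0],255],[[0,0,0],[0,0,0],0],[[0,0,0],[0,0,0],0],[[0,0,0],[0,0,0],0],[[0,0,0],[0,0,0],0]]}}

```text
time: 21.45
tcp_pos: [0.63, -0.0265, 0.1721]
eef_rot: [[-0.947, 0.32, 0.001], [0.32, 0.947, 0.001], [-0.0, 0.001, -1.0]]
ft_force: [-0.2, -0.5, -0.2]
finger_gap: 0.987
gripper_force: 0.0
```

Request:
{"fn": "arm_command", "kwargs": {"steps": [[[0,0,0],[0,0,0],0],[[0,0,0],[0,0,0],0],[[0,0,-0.03],[0,0,0],0],[[0,0,-0.06],[0,0,0],0],[[0,0,-0.09],[0,0,0],0]]}}

```text
time: 21.87
tcp_pos: [0.6295, -0.026, 0.2629]
eef_rot: [[-0.948, 0.319, -0.0], [0.319, 0.948, 0.003], [0.001, 0.002, -1.0]]
ft_force: [0.9, -0.4, 0.8]
finger_gap: 1.003
gripper_force: 0.0
```

```bash
python3 -c "
from h import *
o=readout.observe();print(o['qpos'],o['tcp_pos'],np.degrees(np.arctan2(o['eef_rot'][1,0],o['eef_rot'][0,0])))
# fold out: rise, rotate back, retreat
plan([(np.array([.60,.03,.34]),tool(120,0),0),(np.array([.50,.20,.34]),tool(50,0),0)],mm=30,deg=5.5,hold=0)"
```

```text
[ 51.79100281  42.78235192 -82.50817354  87.71366792  42.28821597
  86.54637354  40.24220387] [ 0.62947301 -0.02603672  0.26288174] 161.38197406308296
[[[0.0055, 0.0055, -0.0095], [0.0, 0.0, 0.09], 0], [[0.0115, 0.011, -0.019], [0.0, 0.0, 0.18], 0], [[0.017, 0.0165, -0.029], [0.0, 0.0, 0.27], 0], [[0.023, 0.022, -0.0385], [0.0, 0.0, 0.36], 0], [[0.0285, 0.0275, -0.048], [0.0, 0.0, 0.45], 0]]
[[[0.0075, 0.0025, -0.0095], [0.0, 0.0, 0.09], 0], [[0.015, 0.0045, -0.0195], [0.0, 0.0, 0.18], 0], [[0.023, 0.007, -0.029], [0.0, 0.0, 0.27], 0], [[0.0375, 0.011, -0.029], [0.0, 0.0, 0.365], 0], [[0.052, 0.015, -0.029], [0.0, 0.0, 0.46], 0]]
[[[0.015, -0.003, 0.0], [0.0, -0.005, 0.095], 0], [[0.03, -0.006, 0.0], [0.0, -0.005, 0.19], 0], [[0.045, -0.009, 0.0], [0.0, -0.005, 0.28], 0], [[0.0595, -0.012, 0.0], [0.0, -0.005, 0.375], 0], [[0.0745, -0.0145, 0.0005], [0.0, -0.005, 0.47], 0]]
[[[0.012, -0.0095, 0.0], [0.0, 0.0, 0.095], 0], [[0.024, -0.019, -0.0005], [0.0, 0.0, 0.19], 0], [[0.0355, -0.0285, -0.0005], [0.0, 0.0, 0.28], 0], [[0.0475, -0.0375, -0.0005], [0.0, 0.0, 0.375], 0], [[0.0595, -0.047, -0.0005], [0.0, 0.0, 0.47], 0]]
[[[0.0065, -0.014, 0.0], [0.0, 0.0, 0.095], 0]]
end [0.4999 0.2001 0.3401]
```

```bash
sed -i 's/y=-R\[:,1\]; y\[2\]=0/y=R[:,1]*np.sign(R[1,1]); y[2]=0/; s/def bingrasp(xy,psi,back=0,a=28/def bingrasp(xy,psi,back=0,sg=-1,a=28/; s/R=tool(psi,a)$/R=tool(psi,a,sg)/' h.py; sed -i '/h=np.array(\[R\[0,2\]/d' h.py
cat >> h.py <<'E'
def locate(col,c,r=.09):
    for n in('side','top'):
        p,d=snapshot(n); P=cloud(n,p,d); m=cmask(p,col)&near(P,c,r)&(P[...,2]>.002)&(P[...,2]<.055)
        k,lab=cv2.connectedComponents(m.astype(np.uint8),connectivity=8)
        if m.sum()<40: print(n,'few',m.sum()); continue
        b=max(range(1,k),key=lambda i:(lab==i).sum()); Q=P[lab==b]; R=cv2.minAreaRect((Q[:,:2]*1000).astype(np.float32))
        g=(P[...,2]>.047)&(P[...,2]<.075)&~m&near(P,np.array(R[0])/1000,.06); G=P[g]
        print(col,n,len(Q),np.round(R[0],1),np.round(R[1],1),round(R[2],1),'hook',(G.mean(0)*1000).round(1) if len(G) else None,len(G))
E
python3 - <<'E'
from h import *
locate('yellow',(.56,.326)); locate('blue',(.582,-.325))
p,d=snapshot('side'); cv2.imwrite('pics/s6.png',p[:,:,::-1])
print(tool(0,28,1))
a=bingrasp([.56,.326],0,sg=1); 
plan([(np.array([.60,.06,.33]),tool(-5,0,1),0),(a[0]+[-.03,-.03,.17],tool(0,14,1),0)],mm=33,deg=5.5,hold=2)
E
```

```text
yellow side 251 [561.8 325.8] [55.6 59.2] 4.2 hook [599.6 324.4  58.5] 20
yellow top 201 [559.7 325.9] [46.6 56.9] 89.4 hook [599.2 326.2  58.7] 32
blue side 632 [ 583. -326.] [58.  52.4] 28.1 hook [ 619.8 -310.5   59.8] 36
blue top 115 [ 586.6 -333.1] [60.5 32.3] 38.0 hook [ 617.9 -309.    60.4] 21
[[-0.88294759 -0.          0.46947156]
 [ 0.          1.          0.        ]
 [-0.46947156  0.         -0.88294759]]
[[[0.014, 0.018, -0.017], [0.0, 0.0, -0.06], 0], [[0.028, 0.036, -0.034], [0.0, 0.0, -0.12], 0], [[0.042, 0.054, -0.0505], [0.0, 0.0, -0.18], 0], [[0.0555, 0.072, -0.0675], [0.0, 0.0, -0.24], 0], [[0.07, 0.092, -0.0505], [0.0, -0.025, -0.245], 0]]
[[[0.009, 0.023, 0.0165], [-0.005, -0.025, -0.01], 0], [[0.0185, 0.046, 0.0335], [-0.005, -0.045, -0.02], 0], [[0.0275, 0.069, 0.0505], [-0.005, -0.07, -0.025], 0], [[0.037, 0.092, 0.067], [-0.005, -0.095, -0.035], 0], [[0.046, 0.115, 0.084], [-0.01, -0.12, -0.045], 0]]
[[[0.0105, 0.0235, 0.0155], [0.0, -0.025, -0.01], 0], [[0.0205, 0.0465, 0.0315], [0.0, -0.05, -0.015], 0], [[0.0305, 0.07, 0.0475], [0.0, -0.075, -0.025], 0], [[0.041, 0.0935, 0.063], [0.0, -0.1, -0.035], 0], [[0.041, 0.0935, 0.063], [0.0, -0.1, -0.035], 0]]
[[[0.0, 0.0, 0.0], [0.0, 0.0, 0.0], 0]]
end [0.5302 0.2962 0.1597]
```

View pics/s6.png

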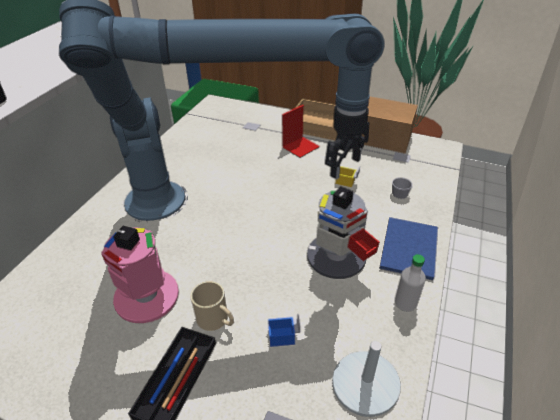

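The side view shows the drum clicked with yellow (326,200) to the front and the red bin still hanging at (364,245). The yellow bin at (345,176) hasn't moved. Going for it.

Request:
{"fn": "arm_command", "kwargs": {"steps": [[[0.014,0.018,-0.017],[0,0,-0.06],0],[[0.028,0.036,-0.034],[0,0,-0.12],0],[[0.042,0.054,-0.0505],[0,0,-0.18],0],[[0.0555,0.072,-0.0675],[0,0,-0.24],0],[[0.07,0.092,-0.0505],[0,-0.025,-0.245],0]]}}

```text
time: 22.53
tcp_pos: [0.5964, 0.0854, 0.3182]
eef_rot: [[-0.996, 0.081, 0.035], [0.081, 0.997, 0.001], [-0.034, 0.004, -0.999]]
ft_force: [0.8, -0.1, 0.7]
finger_gap: 1.003
gripper_force: 0.0
```

Request:
{"fn": "arm_command", "kwargs": {"steps": [[[0.009,0.023,0.0165],[-0.005,-0.025,-0.01],0],[[0.0185,0.046,0.0335],[-0.005,-0.045,-0.02],0],[[0.0275,0.069,0.0505],[-0.005,-0.07,-0.025],0],[[0.037,0.092,0.067],[-0.005,-0.095,-0.035],0],[[0.046,0.115,0.084],[-0.01,-0.12,-0.045],0]]}}

```text
time: 22.95
tcp_pos: [0.5571, 0.2019, 0.2254]
eef_rot: [[-0.989, 0.034, 0.144], [0.034, 0.999, -0.0], [-0.144, 0.004, -0.99]]
ft_force: [1.0, 0.8, -0.0]
finger_gap: 0.997
gripper_force: 0.0
```

Request:
{"fn": "arm_command", "kwargs": {"steps": [[[0.0105,0.0235,0.0155],[0,-0.025,-0.01],0],[[0.0205,0.0465,0.0315],[0,-0.05,-0.015],0],[[0.0305,0.07,0.0475],[0,-0.075,-0.025],0],[[0.041,0.0935,0.063],[0,-0.1,-0.035],0],[[0.041,0.0935,0.063],[0,-0.1,-0.035],0]]}}

```text
time: 23.37
tcp_pos: [0.5223, 0.3011, 0.1554]
eef_rot: [[-0.972, -0.012, 0.236], [-0.013, 1.0, 0.001], [-0.236, -0.002, -0.972]]
ft_force: [-1.1, 0.3, 0.0]
finger_gap: 0.999
gripper_force: 0.0
```

Request:
{"fn": "arm_command", "kwargs": {"steps": [[[0,0,0],[0,0,0],0],[[0,0,0],[0,0,0],0],[[0,0,0],[0,0,0],0],[[0,0,0],[0,0,0],0]]}}

```text
time: 23.7
tcp_pos: [0.532, 0.295, 0.1604]
eef_rot: [[-0.97, 0.004, 0.244], [0.003, 1.0, -0.002], [-0.244, -0.001, -0.97]]
ft_force: [-0.1, -0.5, -0.3]
finger_gap: 0.999
gripper_force: 0.0
```

Run:
```python
from h import *
o=readout.observe();print(o['qpos'],o['tcp_pos'])
locate('yellow',(.56,.326))
a=bingrasp([.5605,.326],0,sg=1); print(a[0])
plan([(a[0]+[0,0,.1],a[1],0,3),(a[0]+[0,0,.0],a[1],0)],mm=30,deg=4,hold=2)
```

```text
[ 21.18297671  32.05878913 -73.88985492 107.79692225  48.45422587
  61.31637262  18.35041203] [0.53198021 0.29496062 0.16043968]
yellow side 268 [561.2 326.1] [56.9 58.3] 2.5 hook [600.6 324.6  59. ] 19
yellow top 101 [573.7 326.4] [30.  45.5] 0.2 hook [601.1 324.6  60.8] 26
[ 0.56080939  0.326      -0.01043496]
[[[-0.0025, 0.0075, 0.019], [0.0, -0.06, 0.0], 0], [[-0.0055, 0.0155, 0.038], [0.0, -0.12, 0.0], 0], [[-0.008, 0.023, 0.057], [0.0, -0.18, 0.0], 0], [[-0.0105, 0.031, 0.076], [0.0, -0.24, -0.005], 0], [[-0.0105, 0.031, 0.076], [0.0, -0.24, -0.005], 0]]
[[[0.0, 0.0, 0.0], [0.0, 0.0, 0.005], 0], [[0.0, 0.0, 0.0], [0.0, 0.0, 0.005], 0], [[0.0115, 0.0, 0.022], [0.0, 0.0, 0.005], 0], [[0.023, 0.0, 0.044], [0.0, 0.0, 0.005], 0], [[0.035, 0.0, 0.0665], [0.0, 0.0, 0.005], 0]]
[[[0.0115, 0.0, 0.022], [0.0, 0.0, 0.0], 0], [[0.0115, 0.0, 0.022], [0.0, 0.0, 0.0], 0], [[0.0115, 0.0, 0.022], [0.0, 0.0, 0.0], 0]]
end [ 0.5609  0.3259 -0.0105]
```

Request:
{"fn": "arm_command", "kwargs": {"steps": [[[-0.0025,0.0075,0.019],[0,-0.06,0],0],[[-0.0055,0.0155,0.038],[0,-0.12,0],0],[[-0.008,0.023,0.057],[0,-0.18,0],0],[[-0.0105,0.031,0.076],[0,-0.24,-0.005],0],[[-0.0105,0.031,0.076],[0,-0.24,-0.005],0]]}}

```text
time: 24.22
tcp_pos: [0.5551, 0.327, 0.0848]
eef_rot: [[-0.886, -0.009, 0.463], [-0.011, 1.0, -0.002], [-0.463, -0.007, -0.886]]
ft_force: [-1.6, 0.3, -1.0]
finger_gap: 0.997
gripper_force: 0.0
```

Request:
{"fn": "arm_command", "kwargs": {"steps": [[[0,0,0],[0,0,0],0],[[0,0,0],[0,0,0],0],[[0,0,0],[0,0,0],0]]}}

```text
time: 24.47
tcp_pos: [0.5611, 0.3275, 0.0911]
eef_rot: [[-0.883, -0.002, 0.469], [-0.002, 1.0, -0.0], [-0.469, -0.001, -0.883]]
ft_force: [0.8, 0.8, -0.3]
finger_gap: 0.999
gripper_force: 0.0
```

Run:
```python
from h import *
o=readout.observe();print(o['qpos'],o['tcp_pos'])
a=bingrasp([.5605,.326],0,sg=1); print(a[0])
plan([(a[0]+[0,0,.0],a[1],0)],mm=22,deg=4,hold=3)
```

```text
[  6.52852357  32.69365784 -60.69942532 114.76975574  71.22054417
  50.6418516   -4.96043539] [0.56112182 0.3274652  0.0911163 ]
[ 0.56080939  0.326      -0.01043496]
[[[0.0095, -0.0005, 0.018], [0.0, 0.0, 0.0], 0], [[0.019, -0.0005, 0.036], [0.0, 0.0, 0.0], 0], [[0.0285, -0.001, 0.0535], [0.0, 0.0, 0.0], 0], [[0.0385, -0.001, 0.0715], [0.0, 0.0, 0.0], 0], [[0.048, -0.0015, 0.0895], [0.0, 0.0, 0.0], 0]]
[[[0.0, 0.0, 0.0], [0.0, 0.0, 0.0], 0], [[0.0, 0.0, 0.0], [0.0, 0.0, 0.0], 0], [[0.0, 0.0, 0.0], [0.0, 0.0, 0.0], 0]]
end [ 0.5607  0.3258 -0.0104]
```

Request:
{"fn": "arm_command", "kwargs": {"steps": [[[0.0095,-0.0005,0.018],[0,0,0],0],[[0.019,-0.0005,0.036],[0,0,0],0],[[0.0285,-0.001,0.0535],[0,0,0],0],[[0.0385,-0.001,0.0715],[0,0,0],0],[[0.048,-0.0015,0.0895],[0,0,0],0]]}}

```text
time: 24.88
tcp_pos: [0.561, 0.3255, -0.0114]
eef_rot: [[-0.883, -0.001, 0.469], [-0.002, 1.0, -0.0], [-0.469, -0.001, -0.883]]
ft_force: [0.0, -0.3, 0.5]
finger_gap: 0.998
gripper_force: 0.0
```

Request:
{"fn": "arm_command", "kwargs": {"steps": [[[0,0,0],[0,0,0],0],[[0,0,0],[0,0,0],0],[[0,0,0],[0,0,0],0]]}}

```text
time: 25.13
tcp_pos: [0.5602, 0.3263, -0.0105]
eef_rot: [[-0.883, -0.003, 0.469], [-0.003, 1.0, 0.0], [-0.469, -0.001, -0.883]]
ft_force: [-0.2, -0.3, 0.0]
finger_gap: 0.999
gripper_force: 0.0
```

Run:
```python
from h import *
o=readout.observe();print(o['qpos'],o['tcp_pos'],o['eef_rot'])
locate('yellow',(.56,.326))
```

```text
[ -0.3677035   41.58547372 -52.00154761 116.63042438  85.78376968
  47.90675001 -18.00588634] [ 0.56019151  0.32628568 -0.01053798] [[-8.83153591e-01 -3.20740896e-03  4.69072966e-01]
 [-3.44856596e-03  9.99993994e-01  3.44885116e-04]
 [-4.69071255e-01 -1.31304254e-03 -8.83159348e-01]]
yellow side 252 [560.5 334.8] [56.6 74.8] 1.4 hook [549.8 352.7  59.8] 65
yellow top 199 [560.1 326.5] [56.7 46.9] 0.9 hook [572.4 327.9  58.6] 54
```

Request:
{"fn": "arm_command", "kwargs": {"steps": [[[0,0,0],[0,0,0],150],[[0,0,0],[0,0,0],255],[[0,0,0],[0,0,0],255],[[0,0,0],[0,0,0],255],[[0,0,0],[0,0,0],255]]}}

```text
time: 25.65
tcp_pos: [0.5588, 0.3265, -0.0113]
eef_rot: [[-0.883, -0.005, 0.469], [-0.006, 1.0, 0.0], [-0.469, -0.003, -0.883]]
ft_force: [-1.6, -0.6, 5.7]
finger_gap: 0.569
gripper_force: 63.6
```

Run:
```python
from h import *
o=readout.observe();print(o['tcp_pos'])
savegrasp(o['tcp_pos'],o['eef_rot'],[.5605,.326]); inface()
p,R=cur()
plan([(p+[0,0,.15],R,255)],mm=30,deg=4,hold=3)
```

```text
[ 0.55876062  0.32650812 -0.01134906]
bin in tool [-0.0069 -0.     -0.0092] yaw 0.31160248219795383
corner [ 34.  353.8 -98. ] tilt -0.0 yaw -2.7 roll -0.0
[[[-0.014, 0.0, -0.0265], [0.0, 0.0, 0.0], 255], [[-0.028, 0.0, -0.053], [0.0, 0.0, 0.0], 255], [[-0.042, -0.0005, -0.0795], [0.0, 0.0, 0.0], 255], [[-0.056, -0.0005, -0.106], [0.0, 0.0, 0.0], 255], [[-0.0705, -0.0005, -0.1325], [0.0, 0.0, 0.0], 255]]
[[[0.0, 0.0, 0.0], [0.0, 0.0, 0.0], 255], [[0.0, 0.0, 0.0], [0.0, 0.0, 0.0], 255], [[0.0, 0.0, 0.0], [0.0, 0.0, 0.0], 255]]
end [0.5589 0.3264 0.1387]
```

Request:
{"fn": "arm_command", "kwargs": {"steps": [[[-0.014,0,-0.0265],[0,0,0],255],[[-0.028,0,-0.053],[0,0,0],255],[[-0.042,-0.0005,-0.0795],[0,0,0],255],[[-0.056,-0.0005,-0.106],[0,0,0],255],[[-0.0705,-0.0005,-0.1325],[0,0,0],255]]}}

```text
time: 26.07
tcp_pos: [0.5581, 0.3251, 0.138]
eef_rot: [[-0.885, -0.005, 0.466], [-0.006, 1.0, -0.002], [-0.466, -0.004, -0.885]]
ft_force: [0.0, -0.3, 0.0]
finger_gap: 0.574
gripper_force: 62.8
```

Request:
{"fn": "arm_command", "kwargs": {"steps": [[[0,0,0],[0,0,0],255],[[0,0,0],[0,0,0],255],[[0,0,0],[0,0,0],255]]}}

```text
time: 26.32
tcp_pos: [0.5584, 0.3245, 0.1364]
eef_rot: [[-0.885, -0.004, 0.466], [-0.005, 1.0, -0.003], [-0.466, -0.005, -0.885]]
ft_force: [-0.6, -0.8, -1.5]
finger_gap: 0.571
gripper_force: 62.9
```

Run:
```python
from h import *
inface(); print(readout.observe()['qpos'])
h0=hang((-75,15),20,dy=150);h1=hang((-75,10),30,dy=40);h2=hang((-45,0),40)
plan([(*h0,255),(*h1,255),(*h2,255)],mm=24,deg=4,hold=0)
```

```text
corner [ 33.7 351.8  49.7] tilt 0.2 yaw -2.8 roll -0.1
[  9.99284998  28.39555309 -64.27275805 113.55229191  64.26086791
  51.92742861   1.34234795]
[[[0.011, -0.021, -0.0035], [0.0, 0.035, -0.005], 255], [[0.022, -0.042, -0.0065], [-0.005, 0.07, -0.01], 255], [[0.033, -0.0625, -0.01], [-0.005, 0.105, -0.015], 255], [[0.044, -0.0835, -0.0135], [-0.005, 0.14, -0.02], 255], [[0.055, -0.1045, -0.0165], [-0.01, 0.175, -0.025], 255]]
[[[0.012, -0.0205, -0.0015], [0.0, 0.035, -0.005], 255], [[0.024, -0.041, -0.003], [0.0, 0.065, -0.01], 255], [[0.036, -0.0615, -0.0045], [-0.005, 0.1, -0.01], 255], [[0.048, -0.082, -0.006], [-0.005, 0.135, -0.015], 255], [[0.06, -0.103, -0.0075], [-0.01, 0.17, -0.02], 255]]
[[[0.001, -0.022, -0.001], [0.0, 0.035, 0.0], 255], [[0.002, -0.044, -0.002], [0.0, 0.07, 0.0], 255], [[0.003, -0.066, -0.0025], [0.0, 0.105, 0.0], 255], [[0.004, -0.088, -0.0035], [0.0, 0.14, 0.0], 255], [[0.005, -0.11, -0.0045], [0.0, 0.175, 0.0], 255]]
[[[-0.009, -0.013, 0.0], [0.005, 0.06, 0.0], 255], [[-0.0175, -0.0265, 0.0], [0.0, 0.115, 0.0], 255], [[-0.0265, -0.04, 0.0], [0.0, 0.175, 0.0], 255]]
end [ 0.4749 -0.0338  0.1181]
```

Request:
{"fn": "arm_command", "kwargs": {"steps": [[[0.011,-0.021,-0.0035],[0,0.035,-0.005],255],[[0.022,-0.042,-0.0065],[-0.005,0.07,-0.01],255],[[0.033,-0.0625,-0.01],[-0.005,0.105,-0.015],255],[[0.044,-0.0835,-0.0135],[-0.005,0.14,-0.02],255],[[0.055,-0.1045,-0.0165],[-0.01,0.175,-0.025],255]]}}

```text
time: 26.73
tcp_pos: [0.5007, 0.2193, 0.1245]
eef_rot: [[-0.953, -0.033, 0.301], [-0.033, 0.999, 0.005], [-0.301, -0.005, -0.954]]
ft_force: [1.3, 0.0, -1.5]
finger_gap: 0.57
gripper_force: 62.8
```

Request:
{"fn": "arm_command", "kwargs": {"steps": [[[0.012,-0.0205,-0.0015],[0,0.035,-0.005],255],[[0.024,-0.041,-0.003],[0,0.065,-0.01],255],[[0.036,-0.0615,-0.0045],[-0.005,0.1,-0.01],255],[[0.048,-0.082,-0.006],[-0.005,0.135,-0.015],255],[[0.06,-0.103,-0.0075],[-0.01,0.17,-0.02],255]]}}

```text
time: 27.15
tcp_pos: [0.4443, 0.1147, 0.114]
eef_rot: [[-0.989, -0.054, 0.134], [-0.053, 0.999, 0.01], [-0.135, 0.003, -0.991]]
ft_force: [0.7, -0.5, -1.6]
finger_gap: 0.57
gripper_force: 62.8
```

Request:
{"fn": "arm_command", "kwargs": {"steps": [[[0.001,-0.022,-0.001],[0,0.035,0],255],[[0.002,-0.044,-0.002],[0,0.07,0],255],[[0.003,-0.066,-0.0025],[0,0.105,0],255],[[0.004,-0.088,-0.0035],[0,0.14,0],255],[[0.005,-0.11,-0.0045],[0,0.175,0],255]]}}

```text
time: 27.57
tcp_pos: [0.4452, 0.0043, 0.1177]
eef_rot: [[-0.998, -0.053, -0.04], [-0.053, 0.999, 0.0], [0.04, 0.002, -0.999]]
ft_force: [0.5, 0.8, -0.9]
finger_gap: 0.572
gripper_force: 62.8
```

Request:
{"fn": "arm_command", "kwargs": {"steps": [[[0,0,0],[0,0,0],255],[[0,0,0],[0,0,0],255],[[0,0,0],[0,0,0],255],[[0,0,0],[0,0,0],255]]}}

```text
time: 27.9
tcp_pos: [0.4459, 0.007, 0.1188]
eef_rot: [[-0.998, -0.055, -0.035], [-0.055, 0.998, -0.0], [0.035, 0.002, -0.999]]
ft_force: [-0.2, 0.2, -0.6]
finger_gap: 0.573
gripper_force: 62.8
```

Run:
```python
from h import *
inface(); print(readout.observe()['qpos'])
plan([(*hang((-45,0),40),255)],mm=20,deg=4,hold=3)
```

```text
corner [-75.5  42.1   9.8] tilt 30.0 yaw 0.1 roll 0.2
[ 63.13747492  27.82392121 -79.97701935 118.88108361  30.76633509
  61.82939188  60.92220175]
[[[-0.009, -0.014, 0.0], [0.0, 0.06, 0.0], 255], [[-0.0175, -0.028, -0.0005], [0.005, 0.115, 0.0], 255], [[-0.0265, -0.042, -0.0005], [0.005, 0.175, 0.0], 255], [[-0.0265, -0.042, -0.0005], [0.005, 0.175, 0.0], 255], [[-0.0265, -0.042, -0.0005], [0.005, 0.175, 0.0], 255]]
[[[0.0, 0.0, 0.0], [0.0, 0.0, 0.0], 255]]
end [ 0.4747 -0.0335  0.1183]
```

Request:
{"fn": "arm_command", "kwargs": {"steps": [[[-0.009,-0.014,0],[0,0.06,0],255],[[-0.0175,-0.028,-0.0005],[0.005,0.115,0],255],[[-0.0265,-0.042,-0.0005],[0.005,0.175,0],255],[[-0.0265,-0.042,-0.0005],[0.005,0.175,0],255],[[-0.0265,-0.042,-0.0005],[0.005,0.175,0],255]]}}

```text
time: 28.32
tcp_pos: [0.4768, -0.034, 0.1187]
eef_rot: [[-0.977, -0.053, -0.207], [-0.052, 0.999, -0.013], [0.207, -0.002, -0.978]]
ft_force: [0.3, 0.5, 0.2]
finger_gap: 0.573
gripper_force: 62.8
```

Request:
{"fn": "arm_command", "kwargs": {"steps": [[[0,0,0],[0,0,0],255],[[0,0,0],[0,0,0],255],[[0,0,0],[0,0,0],255]]}}

```text
time: 28.57
tcp_pos: [0.4749, -0.0338, 0.1193]
eef_rot: [[-0.977, -0.056, -0.207], [-0.054, 0.998, -0.016], [0.207, -0.004, -0.978]]
ft_force: [0.2, 0.1, -1.1]
finger_gap: 0.576
gripper_force: 62.8
```

Run:
```python
from h import *
inface(); print(readout.observe()['qpos'])
for n in('side','top'):
    p,D=snapshot(n); P=cloud(n,p,D); S=Ro.from_euler('z',SY,degrees=True).as_matrix(); O=np.r_[SP,.135]+S@np.array([-.055,0,0])
    F=(P-O)@S*1000
    m=cmask(p,'yellow')&(abs(F[...,1])<45)&(F[...,0]<-20)&(F[...,0]>-140)&(F[...,2]<50); Q=F[m]
    print(n,len(Q),'min',np.percentile(Q,2,0).round(1),'max',np.percentile(Q,98,0).round(1))
plan([(*hang((-31,0),40),255),(*hang((-22,2),40),255),(*hang((-16,5),40),255)],mm=15,deg=4,hold=1)
```

```text
corner [-45.   0.   1.] tilt 39.9 yaw 0.1 roll -0.1
[ 54.01804248  36.22139876 -70.47778165 107.67007312  32.62382449
  75.13451623  64.07583409]
side 333 min [-98.  -26.5 -16.7] max [-44.7  24.9  28.9]
top 110 min [-110.9  -21.1   -6.7] max [-87.4  21.7  31.7]
[[[-0.0135, 0.0005, -0.002], [0.0, 0.0, 0.0], 255], [[-0.022, 0.0005, -0.0055], [0.0, 0.0, 0.0], 255], [[-0.027, 0.0005, -0.01], [0.0, 0.0, 0.0], 255], [[-0.027, 0.0005, -0.01], [0.0, 0.0, 0.0], 255]]
end [ 0.5036 -0.0322  0.1235]
```

Request:
{"fn": "arm_command", "kwargs": {"steps": [[[-0.0135,0.0005,-0.002],[0,0,0],255],[[-0.022,0.0005,-0.0055],[0,0,0],255],[[-0.027,0.0005,-0.01],[0,0,0],255],[[-0.027,0.0005,-0.01],[0,0,0],255],[[-0.027,0.0005,-0.01],[0,0,0],255]]}}

```text
time: 29.08
tcp_pos: [0.5048, -0.0323, 0.1238]
eef_rot: [[-0.977, -0.054, -0.206], [-0.052, 0.999, -0.014], [0.207, -0.003, -0.978]]
ft_force: [0.1, 0.2, -0.6]
finger_gap: 0.569
gripper_force: 62.8
```

Request:
{"fn": "arm_command", "kwargs": {"steps": [[[0,0,0],[0,0,0],255],[[0,0,0],[0,0,0],255]]}}

```text
time: 29.25
tcp_pos: [0.5038, -0.0326, 0.1232]
eef_rot: [[-0.977, -0.054, -0.208], [-0.052, 0.999, -0.015], [0.208, -0.004, -0.978]]
ft_force: [-1.0, -0.7, -0.8]
finger_gap: 0.572
gripper_force: 62.8
```

Run:
```python
from h import *
inface()
plan([(*hang(c,40),255,0) for c in((-13,8.5),(-10,11.5),(-6.5,13))]+[(*hang((-6.5,13),40),255,3)]+[(*hang((-4.5,11),30),255,0),(*hang((-2.5,9.5),20),255)],mm=15,deg=3.4,hold=4)
```

```text
corner [-16.   -0.5   4.9] tilt 40.0 yaw -0.0 roll -0.1
[[[-0.002, 0.0005, -0.004], [0.0, 0.0, 0.0], 255], [[-0.0045, 0.0005, -0.008], [0.0, 0.0, 0.0], 255], [[-0.0075, 0.0005, -0.01], [0.0, 0.0, 0.0], 255], [[-0.0075, 0.0005, -0.01], [0.0, 0.0, 0.0], 255], [[-0.0075, 0.0005, -0.01], [0.0, 0.0, 0.0], 255]]
[[[0.0, 0.0, 0.0], [0.0, 0.0, 0.0], 255], [[0.0, 0.0, 0.0], [0.0, 0.0, 0.0], 255], [[-0.003, 0.0, 0.0035], [0.0, -0.055, 0.0], 255], [[-0.0055, 0.0, 0.0065], [0.0, -0.115, 0.0], 255], [[-0.008, 0.0, 0.01], [0.0, -0.175, 0.0], 255]]
[[[-0.0025, 0.0, 0.003], [0.0, -0.055, 0.0], 255], [[-0.005, 0.0, 0.0065], [0.0, -0.115, 0.0], 255], [[-0.0075, 0.0, 0.01], [0.0, -0.175, 0.0], 255], [[-0.0075, 0.0, 0.01], [0.0, -0.175, 0.0], 255], [[-0.0075, 0.0, 0.01], [0.0, -0.175, 0.0], 255]]
[[[-0.0005, 0.0, 0.0], [0.0, 0.0, 0.0], 255], [[-0.0005, 0.0, 0.0], [0.0, 0.0, 0.0], 255]]
end [ 0.5265 -0.031   0.1098]
```

Request:
{"fn": "arm_command", "kwargs": {"steps": [[[-0.002,0.0005,-0.004],[0,0,0],255],[[-0.0045,0.0005,-0.008],[0,0,0],255],[[-0.0075,0.0005,-0.01],[0,0,0],255],[[-0.0075,0.0005,-0.01],[0,0,0],255],[[-0.0075,0.0005,-0.01],[0,0,0],255]]}}

```text
time: 29.67
tcp_pos: [0.5142, -0.0315, 0.1318]
eef_rot: [[-0.977, -0.054, -0.206], [-0.052, 0.999, -0.014], [0.207, -0.003, -0.978]]
ft_force: [0.2, -0.0, -1.2]
finger_gap: 0.575
gripper_force: 62.8
```

Request:
{"fn": "arm_command", "kwargs": {"steps": [[[0,0,0],[0,0,0],255],[[0,0,0],[0,0,0],255],[[-0.003,0,0.0035],[0,-0.055,0],255],[[-0.0055,0,0.0065],[0,-0.115,0],255],[[-0.008,0,0.01],[0,-0.175,0],255]]}}

```text
time: 30.08
tcp_pos: [0.5199, -0.0309, 0.1201]
eef_rot: [[-0.998, -0.054, -0.031], [-0.054, 0.999, -0.005], [0.031, -0.003, -1.0]]
ft_force: [-0.5, -0.4, -1.2]
finger_gap: 0.57
gripper_force: 62.8
```

Request:
{"fn": "arm_command", "kwargs": {"steps": [[[-0.0025,0,0.003],[0,-0.055,0],255],[[-0.005,0,0.0065],[0,-0.115,0],255],[[-0.0075,0,0.01],[0,-0.175,0],255],[[-0.0075,0,0.01],[0,-0.175,0],255],[[-0.0075,0,0.01],[0,-0.175,0],255]]}}

```text
time: 30.5
tcp_pos: [0.5251, -0.0316, 0.1093]
eef_rot: [[-0.989, -0.054, 0.138], [-0.054, 0.999, 0.003], [-0.138, -0.005, -0.99]]
ft_force: [-0.2, -1.2, -0.9]
finger_gap: 0.572
gripper_force: 62.8
```

Request:
{"fn": "arm_command", "kwargs": {"steps": [[[0,0,0],[0,0,0],255],[[0,0,0],[0,0,0],255],[[0,0,0],[0,0,0],255]]}}

```text
time: 30.75
tcp_pos: [0.5278, -0.0306, 0.1105]
eef_rot: [[-0.989, -0.054, 0.141], [-0.053, 0.999, 0.005], [-0.141, -0.003, -0.99]]
ft_force: [0.5, 0.4, -0.4]
finger_gap: 0.572
gripper_force: 62.8
```

Run:
```python
from h import *
inface(); print(readout.observe()['qpos'])
plan([(*hang((-2.5,9.5),20),255),(*hang((-2,8),10),255,0),(*hang((-2,4.5),5),255),(*hang((-2,1),0),255)],deg=2.6,hold=3)
```

```text
corner [-1.1  0.2 10.2] tilt 19.8 yaw 0.0 roll 0.0
[ 63.04500251  29.82529163 -75.47204979 116.93637488  38.52444255
  52.55292631  61.45904725]
[[[0.0015, 0.0, 0.0005], [0.0, 0.005, 0.0], 255], [[0.0, 0.0, 0.003], [0.0, -0.04, 0.0], 255], [[-0.0015, 0.0, 0.0055], [0.0, -0.085, 0.0], 255], [[-0.003, 0.0, 0.008], [0.0, -0.13, 0.0], 255], [[-0.004, 0.0, 0.0105], [0.0, -0.17, 0.0], 255]]
[[[-0.001, 0.0, 0.0035], [0.0, -0.045, 0.0], 255], [[-0.002, 0.0, 0.0075], [0.0, -0.09, 0.0], 255], [[-0.003, 0.0, 0.011], [0.0, -0.13, 0.0], 255], [[-0.0035, 0.0, 0.015], [0.0, -0.175, 0.0], 255], [[-0.0035, 0.0, 0.015], [0.0, -0.175, 0.0], 255]]
[[[-0.0005, 0.0, 0.0], [0.0, 0.0, 0.0], 255], [[-0.0005, 0.0, 0.0], [0.0, 0.0, 0.0], 255]]
end [ 0.5416 -0.03    0.0877]
```

Request:
{"fn": "arm_command", "kwargs": {"steps": [[[0.0015,0,0.0005],[0,0.005,0],255],[[0,0,0.003],[0,-0.04,0],255],[[-0.0015,0,0.0055],[0,-0.085,0],255],[[-0.003,0,0.008],[0,-0.13,0],255],[[-0.004,0,0.0105],[0,-0.17,0],255]]}}

```text
time: 31.17
tcp_pos: [0.5324, -0.0303, 0.1001]
eef_rot: [[-0.95, -0.054, 0.308], [-0.052, 0.999, 0.014], [-0.308, -0.003, -0.951]]
ft_force: [0.4, -0.8, -1.7]
finger_gap: 0.573
gripper_force: 62.8
```

Request:
{"fn": "arm_command", "kwargs": {"steps": [[[0,0,0],[0,0,0],255],[[0,0,0],[0,0,0],255],[[0,0,0],[0,0,0],255]]}}

```text
time: 31.42
tcp_pos: [0.5327, -0.0307, 0.1005]
eef_rot: [[-0.951, -0.054, 0.306], [-0.052, 0.999, 0.013], [-0.306, -0.003, -0.952]]
ft_force: [0.3, -0.1, -0.9]
finger_gap: 0.568
gripper_force: 62.8
```

Run:
```python
from h import *
inface(); print(readout.observe()['qpos'])
plan([(*hang((-2,4.5),5),255),(*hang((-2,1),0),255)],deg=2.6,hold=1)
```

```text
corner [-2.7 -0.   7.5] tilt 10.1 yaw 0.0 roll -0.0
[ 68.55687044  25.18766633 -77.28466774 124.4659697   42.73097675
  38.16524559  57.92142578]
[[[-0.001, 0.0, 0.004], [0.0, -0.045, 0.0], 255], [[-0.0025, 0.0, 0.0075], [0.0, -0.09, 0.0], 255], [[-0.0035, 0.0, 0.011], [0.0, -0.135, 0.0], 255], [[-0.0045, 0.0, 0.015], [0.0, -0.175, 0.0], 255], [[-0.0045, 0.0, 0.015], [0.0, -0.175, 0.0], 255]]
end [ 0.5416 -0.0302  0.0876]
```

Request:
{"fn": "arm_command", "kwargs": {"steps": [[[-0.001,0,0.004],[0,-0.045,0],255],[[-0.0025,0,0.0075],[0,-0.09,0],255],[[-0.0035,0,0.011],[0,-0.135,0],255],[[-0.0045,0,0.015],[0,-0.175,0],255],[[-0.0045,0,0.015],[0,-0.175,0],255]]}}

```text
time: 31.83
tcp_pos: [0.5408, -0.0299, 0.0869]
eef_rot: [[-0.882, -0.055, 0.467], [-0.051, 0.998, 0.022], [-0.468, -0.004, -0.884]]
ft_force: [-1.1, -0.6, -0.7]
finger_gap: 0.574
gripper_force: 62.9
```

Request:
{"fn": "arm_command", "kwargs": {"steps": [[[0,0,0],[0,0,0],255],[[0,0,0],[0,0,0],255],[[0,0,0],[0,0,0],255]]}}

```text
time: 32.08
tcp_pos: [0.5419, -0.0301, 0.0878]
eef_rot: [[-0.883, -0.053, 0.467], [-0.049, 0.999, 0.022], [-0.468, -0.003, -0.884]]
ft_force: [-0.3, 0.2, -0.7]
finger_gap: 0.576
gripper_force: 62.9
```

```bash
python3 -c "
from h import *
inface(); print(readout.observe()['qpos'])"
```

```text
corner [-1.4  0.1  1.1] tilt 0.1 yaw 0.1 roll -0.0
[ 66.99094882  18.98342503 -71.45695128 131.66053302  52.23385333
  20.6110592   47.96135899]
```

Request:
{"fn": "arm_command", "kwargs": {"steps": [[[0,0,0],[0,0,0],90],[[0,0,0],[0,0,0],60],[[0,0,0],[0,0,0],30],[[0,0,0],[0,0,0],10],[[0,0,0],[0,0,0],10]]}}

```text
time: 32.5
tcp_pos: [0.5411, -0.0303, 0.0872]
eef_rot: [[-0.883, -0.054, 0.467], [-0.049, 0.999, 0.022], [-0.467, -0.003, -0.884]]
ft_force: [-0.7, -0.2, -0.2]
finger_gap: 0.962
gripper_force: 0.0
```

Request:
{"fn": "arm_command", "kwargs": {"steps": [[[0,0,-0.01],[0,0,0],0],[[0,0,-0.03],[0,0,0],0],[[-0.01,0,-0.06],[0,0,0],0],[[-0.03,0,-0.09],[0,0,0],0],[[-0.05,0,-0.12],[0,0,0],0]]}}

```text
time: 32.92
tcp_pos: [0.5063, -0.0393, 0.1236]
eef_rot: [[-0.909, -0.046, 0.414], [-0.047, 0.999, 0.008], [-0.414, -0.012, -0.91]]
ft_force: [0.6, 0.1, -0.7]
finger_gap: 1.001
gripper_force: 0.0
```

Request:
{"fn": "arm_command", "kwargs": {"steps": [[[0,0,0],[0,0,0],0],[[0,0,0],[0,0,0],0],[[0,0,0],[0,0,0],0]]}}

```text
time: 33.17
tcp_pos: [0.5067, -0.0394, 0.1233]
eef_rot: [[-0.909, -0.047, 0.415], [-0.049, 0.999, 0.007], [-0.414, -0.014, -0.91]]
ft_force: [-0.6, 0.2, 0.0]
finger_gap: 0.999
gripper_force: 0.0
```

Run:
```python
from h import *
o=readout.observe();print(o['qpos'],o['tcp_pos'])
p=hung('side','yellow');hung('top','yellow');cv2.imwrite('pics/s7.png',cv2.resize(p[150:300,250:430],(720,600))[:,:,::-1])
```

```text
[ 81.12143355   5.65645715 -80.5551982  131.66545359  11.33300281
  23.24463434  85.24371406] [ 0.50669395 -0.03939774  0.12327223]
side 387 min [-56.8 -27.7 -35.6] max [-3.  23.9  4.2]
top 325 min [-59.4 -24.2 -40.1] max [-2.8 24.4  6.4]
```

View pics/s7.png

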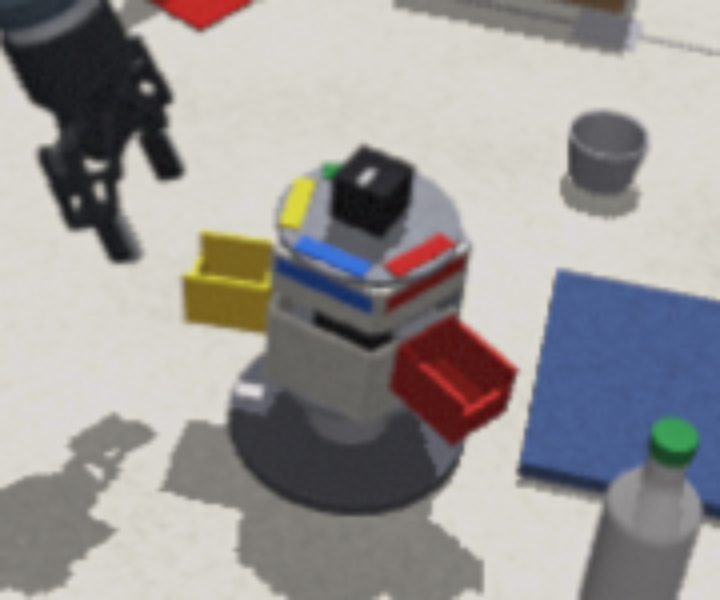

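Yellow hangs well at (228,285) and red still hangs at (455,375). Next I'll go back to the cap and turn it −72° to bring blue to the front.

Run:
```python
from h import *
p,R=cur()
plan([(p+[0,0,.13],tool(0,14,1),0,0),(np.array([.57,-.028,.30]),tool(-8,6,1),0,0)],mm=22,deg=4,hold=2)
```

```text
[[[-0.009, -0.0005, -0.0195], [0.0, 0.03, 0.01], 0], [[-0.018, -0.0005, -0.0395], [0.0, 0.06, 0.015], 0], [[-0.027, -0.001, -0.059], [0.0, 0.09, 0.025], 0], [[-0.036, -0.001, -0.079], [0.005, 0.12, 0.035], 0], [[-0.045, -0.0015, -0.0985], [0.005, 0.15, 0.04], 0]]
[[[-0.006, 0.0, -0.021], [0.0, 0.035, 0.01], 0], [[-0.0245, 0.0025, -0.028], [0.005, 0.07, 0.045], 0], [[-0.043, 0.005, -0.035], [0.01, 0.105, 0.08], 0], [[-0.0615, 0.0075, -0.042], [0.02, 0.14, 0.11], 0], [[-0.08, 0.01, -0.0485], [0.025, 0.17, 0.145], 0]]
[[[0.0005, 0.0, 0.0], [0.0, 0.0, 0.0], 0], [[0.0005, 0.0, 0.0], [0.0, 0.0, 0.0], 0]]
end [ 0.5698 -0.028   0.2998]
```

Request:
{"fn": "arm_command", "kwargs": {"steps": [[[-0.009,-0.0005,-0.0195],[0,0.03,0.01],0],[[-0.018,-0.0005,-0.0395],[0,0.06,0.015],0],[[-0.027,-0.001,-0.059],[0,0.09,0.025],0],[[-0.036,-0.001,-0.079],[0.005,0.12,0.035],0],[[-0.045,-0.0015,-0.0985],[0.005,0.15,0.04],0]]}}

```text
time: 33.68
tcp_pos: [0.5072, -0.0391, 0.2334]
eef_rot: [[-0.962, -0.007, 0.273], [-0.009, 1.0, -0.004], [-0.273, -0.006, -0.962]]
ft_force: [0.2, -1.3, -0.6]
finger_gap: 0.999
gripper_force: 0.0
```

Request:
{"fn": "arm_command", "kwargs": {"steps": [[[-0.006,0,-0.021],[0,0.035,0.01],0],[[-0.0245,0.0025,-0.028],[0.005,0.07,0.045],0],[[-0.043,0.005,-0.035],[0.01,0.105,0.08],0],[[-0.0615,0.0075,-0.042],[0.02,0.14,0.11],0],[[-0.08,0.01,-0.0485],[0.025,0.17,0.145],0]]}}

```text
time: 34.1
tcp_pos: [0.5612, -0.0311, 0.296]
eef_rot: [[-0.985, 0.123, 0.119], [0.123, 0.992, -0.009], [-0.119, 0.006, -0.993]]
ft_force: [-1.0, -0.9, 2.3]
finger_gap: 0.999
gripper_force: 0.0
```

Request:
{"fn": "arm_command", "kwargs": {"steps": [[[0,0,0],[0,0,0],0],[[0,0,0],[0,0,0],0],[[0,0,0],[0,0,0],0]]}}

```text
time: 34.35
tcp_pos: [0.5604, -0.0278, 0.2964]
eef_rot: [[-0.986, 0.115, 0.121], [0.115, 0.993, -0.008], [-0.121, 0.006, -0.993]]
ft_force: [-0.5, -0.1, -0.3]
finger_gap: 1.002
gripper_force: 0.0
```

Run:
```python
from h import *
o=readout.observe();print(o['qpos'],o['tcp_pos'],np.degrees(np.arctan2(o['eef_rot'][1,0],o['eef_rot'][0,0])))
# cap angle
for n in('top','side'):
    p,d=snapshot(n);P=cloud(n,p,d);V=hsv(p)[...,2]
    Q=P[near(P,SP,.035)&(abs(P[...,2]-.236)<.006)]
    if len(Q)>20: print(n,len(Q),cv2.minAreaRect((Q[:,:2]*1000).astype(np.float32)))
R=tool(-15,0,1)
plan([(np.r_[SP,.275],R,0)],mm=25,deg=4,hold=3)
```

```text
[ 64.8751872   15.69573433 -76.10648655 100.30106606  17.98747022
  69.72980534  68.17212676] [ 0.56043255 -0.02778556  0.29643279] 173.33044435277088
side 192 ((631.1796875, -23.555957794189453), (43.72263717651367, 41.084171295166016), 74.07496643066406)
[[[-0.022, 0.004, 0.01], [0.005, 0.04, 0.045], 0], [[-0.044, 0.0085, 0.02], [0.01, 0.08, 0.095], 0], [[-0.066, 0.0125, 0.03], [0.01, 0.12, 0.14], 0], [[-0.066, 0.0125, 0.03], [0.01, 0.12, 0.14], 0], [[-0.066, 0.0125, 0.03], [0.01, 0.12, 0.14], 0]]
[[[0.0, 0.0, 0.0], [0.0, 0.0, 0.0], 0]]
end [ 0.6299 -0.0256  0.275 ]
```

Request:
{"fn": "arm_command", "kwargs": {"steps": [[[-0.022,0.004,0.01],[0.005,0.04,0.045],0],[[-0.044,0.0085,0.02],[0.01,0.08,0.095],0],[[-0.066,0.0125,0.03],[0.01,0.12,0.14],0],[[-0.066,0.0125,0.03],[0.01,0.12,0.14],0],[[-0.066,0.0125,0.03],[0.01,0.12,0.14],0]]}}

```text
time: 34.87
tcp_pos: [0.6308, -0.0265, 0.2745]
eef_rot: [[-0.966, 0.258, 0.001], [0.258, 0.966, 0.004], [-0.0, 0.004, -1.0]]
ft_force: [-0.1, 0.3, -0.4]
finger_gap: 0.999
gripper_force: 0.0
```

Request:
{"fn": "arm_command", "kwargs": {"steps": [[[0,0,0],[0,0,0],0],[[0,0,0],[0,0,0],0],[[0,0,0],[0,0,0],0]]}}

```text
time: 35.12
tcp_pos: [0.6304, -0.0249, 0.2777]
eef_rot: [[-0.967, 0.256, 0.006], [0.256, 0.967, 0.001], [-0.005, 0.003, -1.0]]
ft_force: [0.3, 0.3, -1.2]
finger_gap: 0.997
gripper_force: 0.0
```

Run:
```python
from h import *
o=readout.observe();print(o['qpos'],o['tcp_pos'],np.degrees(np.arctan2(o['eef_rot'][1,0],o['eef_rot'][0,0])))
plan([(np.r_[SP,.172],tool(-15.5,0,1),0)],mm=26,deg=4,hold=4)
```

```text
[ 44.91139073  29.6349348  -64.22131567  87.05120618  26.92248547
  79.87331659  54.22689752] [ 0.63036636 -0.0249174   0.27769515] 165.1897653417498
[[[0.0, 0.0, 0.021], [0.0, 0.0, 0.0], 0], [[0.0005, -0.0005, 0.0425], [0.0, 0.0, 0.005], 0], [[0.0005, -0.0005, 0.0635], [0.0, 0.005, 0.005], 0], [[0.0005, -0.0005, 0.0845], [0.0, 0.005, 0.01], 0], [[0.001, -0.001, 0.1055], [0.005, 0.005, 0.01], 0]]
[[[0.0, 0.0, 0.0], [0.0, 0.0, 0.0], 0], [[0.0, 0.0, 0.0], [0.0, 0.0, 0.0], 0], [[0.0, 0.0, 0.0], [0.0, 0.0, 0.0], 0], [[0.0, 0.0, 0.0], [0.0, 0.0, 0.0], 0]]
end [ 0.6298 -0.0255  0.1722]
```

Request:
{"fn": "arm_command", "kwargs": {"steps": [[[0,0,0.021],[0,0,0],0],[[0,0,0.0425],[0,0,0.005],0],[[0,0,0.0635],[0,0.005,0.005],0],[[0.0005,-0.0005,0.0845],[0,0.005,0.01],0],[[0.0005,-0.0005,0.1055],[0,0.005,0.01],0]]}}

```text
time: 35.53
tcp_pos: [0.6306, -0.0252, 0.1711]
eef_rot: [[-0.964, 0.266, 0.001], [0.266, 0.964, 0.003], [-0.0, 0.003, -1.0]]
ft_force: [0.9, -0.1, 0.1]
finger_gap: 1.0
gripper_force: 0.0
```

Request:
{"fn": "arm_command", "kwargs": {"steps": [[[0,0,0],[0,0,0],0],[[0,0,0],[0,0,0],0],[[0,0,0],[0,0,0],255],[[0,0,0],[0,0,0],255],[[0,0,0],[0,0,0],255]]}}

```text
time: 35.95
tcp_pos: [0.6322, -0.0239, 0.1728]
eef_rot: [[-0.964, 0.265, 0.002], [0.265, 0.964, 0.005], [-0.001, 0.005, -1.0]]
ft_force: [-0.2, 0.1, 0.2]
finger_gap: 0.6
gripper_force: 0.0
```

Request:
{"fn": "arm_command", "kwargs": {"steps": [[[0,0,0],[0,0,0],255],[[0,0,0],[0,0,0],255],[[0,0,0],[0,0,0],255],[[0,0,0],[0,0,0],255]]}}

```text
time: 36.28
tcp_pos: [0.6321, -0.0235, 0.1726]
eef_rot: [[-0.964, 0.264, 0.001], [0.264, 0.964, 0.005], [-0.0, 0.005, -1.0]]
ft_force: [-1.6, -0.3, 5.9]
finger_gap: 0.461
gripper_force: 63.5
```

Request:
{"fn": "arm_command", "kwargs": {"steps": [[[0,0,0],[0,0,0.1],255],[[0,0,0],[0,0,0.2],255],[[0,0,0],[0,0,0.3],255],[[0,0,0],[0,0,0.4],255],[[0,0,0],[0,0,0.5],255]]}}

```text
time: 36.7
tcp_pos: [0.632, -0.0237, 0.1726]
eef_rot: [[-0.717, 0.697, 0.001], [0.697, 0.717, 0.004], [0.002, 0.004, -1.0]]
ft_force: [-3.8, -0.5, 7.0]
finger_gap: 0.459
gripper_force: 64.2
```

```bash
python3 -c "
from h import *
o=readout.observe();print(o['qpos'],o['moment'],np.degrees(np.arctan2(o['eef_rot'][1,0],o['eef_rot'][0,0])))"
```

```text
[ 39.23321959  31.94322199 -54.69320346  93.57411603  27.32415723
  68.85406078  24.38472068] [0.02644562 0.10247004 0.23707087] 135.80301911026461
```

Remaining twist about 0.75 rad.

Request:
{"fn": "arm_command", "kwargs": {"steps": [[[0,0,0],[0,0,0.1],255],[[0,0,0],[0,0,0.2],255],[[0,0,0],[0,0,0.3],255],[[0,0,0],[0,0,0.4],255],[[0,0,0],[0,0,0.5],255]]}}

```text
time: 37.12
tcp_pos: [0.6318, -0.0239, 0.1726]
eef_rot: [[-0.293, 0.956, 0.001], [0.956, 0.293, 0.004], [0.004, 0.002, -1.0]]
ft_force: [-5.4, -0.3, 6.6]
finger_gap: 0.462
gripper_force: 62.5
```

Request:
{"fn": "arm_command", "kwargs": {"steps": [[[0,0,0],[0,0,0.1],255],[[0,0,0],[0,0,0.2],255],[[0,0,0],[0,0,0.24],255],[[0,0,0],[0,0,0.24],255],[[0,0,0],[0,0,0.24],255]]}}

```text
time: 37.53
tcp_pos: [0.6317, -0.024, 0.1726]
eef_rot: [[-0.064, 0.998, 0.001], [0.998, 0.064, 0.003], [0.003, 0.001, -1.0]]
ft_force: [-5.6, -0.7, 7.0]
finger_gap: 0.46
gripper_force: 63.3
```

Request:
{"fn": "arm_command", "kwargs": {"steps": [[[0,0,0],[0,0,0],0],[[0,0,0],[0,0,0],0],[[0,0,0],[0,0,0],0],[[0,0,0],[0,0,0],0],[[0,0,0],[0,0,0],0]]}}

```text
time: 37.95
tcp_pos: [0.6308, -0.0242, 0.1701]
eef_rot: [[-0.063, 0.998, -0.002], [0.998, 0.063, 0.005], [0.005, -0.001, -1.0]]
ft_force: [0.6, -0.3, -1.0]
finger_gap: 0.997
gripper_force: 0.0
```

Request:
{"fn": "arm_command", "kwargs": {"steps": [[[0,0,0],[0,0,0],0],[[0,0,-0.03],[0,0,0],0],[[0,0,-0.06],[0,0,0],0],[[0,0,-0.09],[0,0,0],0],[[0,0,-0.12],[0,0,0],0]]}}

```text
time: 38.37
tcp_pos: [0.6309, -0.0247, 0.2916]
eef_rot: [[-0.063, 0.998, -0.002], [0.998, 0.063, 0.005], [0.005, -0.001, -1.0]]
ft_force: [0.5, -0.4, 1.3]
finger_gap: 0.997
gripper_force: 0.0
```

Run:
```python
from h import *
o=readout.observe();print(o['qpos'],o['tcp_pos'],np.degrees(np.arctan2(o['eef_rot'][1,0],o['eef_rot'][0,0])))
locate('blue',(.582,-.325),.15)
p,d=snapshot('side'); cv2.imwrite('pics/s8.png',p[:,:,::-1])
P=cloud('side',p,d)
Q=P[near(P,SP,.035)&(abs(P[...,2]-.236)<.006)]
print(len(Q),cv2.minAreaRect((Q[:,:2]*1000).astype(np.float32)))
```

```text
[ 35.36943985  23.33369639 -48.50104434  85.88347818  17.29469227
  78.72817394 -10.57644183] [ 0.63087923 -0.02465187  0.29162979] 93.6147006212357
blue side 632 [ 583.3 -326.3] [58.1 52.2] 27.0 hook [ 619.8 -310.4   59.8] 35
blue top 213 [ 580.8 -324.3] [57.3 48.7] 27.1 hook [ 618.2 -306.9   59.4] 22
186 ((630.975830078125, -25.29112434387207), (41.12331771850586, 43.00814437866211), 7.660271644592285)
```

View pics/s8.png

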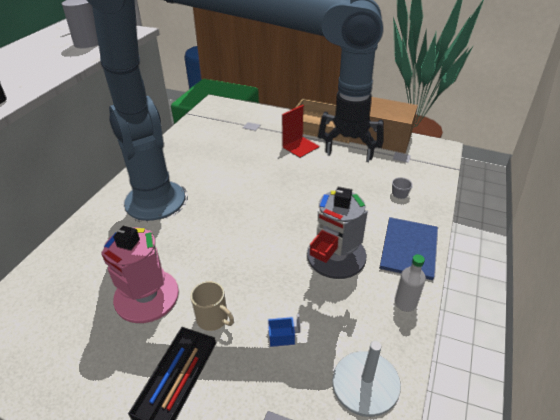

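The side view shows blue (324,200) clicked to the front, red hung on the neighbouring face at (322,245), and the blue bin still at (282,331). Going to the blue bin.

Run:
```python
from h import *
a=bingrasp([.582,-.3255],27); print(a[0])
plan([(np.array([.59,-.12,.31]),tool(65,0),0),(a[0]+[-.02,.02,.20],tool(27,14),0)],mm=26,deg=5.5,hold=2)
```

```text
[ 0.58227567 -0.32535954 -0.01043496]
[[[-0.0155, -0.008, -0.0025], [0.0, 0.0, 0.085], 0], [[-0.031, -0.0165, -0.0055], [0.0, 0.0, 0.165], 0], [[-0.0465, -0.0245, -0.008], [0.0, -0.005, 0.25], 0], [[-0.062, -0.033, -0.011], [0.005, -0.005, 0.335], 0], [[-0.0775, -0.041, -0.0135], [0.005, -0.005, 0.415], 0]]
[[[-0.0175, -0.0015, -0.0025], [0.0, 0.0, 0.085], 0], [[-0.038, 0.003, 0.0105], [-0.01, 0.025, 0.16], 0], [[-0.0585, 0.007, 0.024], [-0.02, 0.05, 0.23], 0], [[-0.079, 0.0115, 0.0375], [-0.03, 0.075, 0.305], 0], [[-0.099, 0.0155, 0.0505], [-0.04, 0.105, 0.38], 0]]
[[[-0.019, 0.0115, 0.012], [-0.01, 0.025, 0.07], 0], [[-0.0375, 0.0225, 0.0235], [-0.02, 0.05, 0.145], 0], [[-0.0565, 0.034, 0.035], [-0.03, 0.075, 0.215], 0], [[-0.075, 0.045, 0.0465], [-0.035, 0.105, 0.29], 0], [[-0.094, 0.0565, 0.058], [-0.045, 0.13, 0.365], 0]]
[[[0.0, 0.0, 0.0], [0.0, 0.0, 0.0], 0], [[0.0, 0.0, 0.0], [0.0, 0.0, 0.0], 0]]
end [ 0.5623 -0.3055  0.1898]
```

Request:
{"fn": "arm_command", "kwargs": {"steps": [[[-0.0155,-0.008,-0.0025],[0,0,0.085],0],[[-0.031,-0.0165,-0.0055],[0,0,0.165],0],[[-0.0465,-0.0245,-0.008],[0,-0.005,0.25],0],[[-0.062,-0.033,-0.011],[0.005,-0.005,0.335],0],[[-0.0775,-0.041,-0.0135],[0.005,-0.005,0.415],0]]}}

```text
time: 38.93
tcp_pos: [0.5939, -0.1054, 0.3021]
eef_rot: [[0.348, 0.937, -0.01], [0.937, -0.348, 0.001], [-0.002, -0.009, -1.0]]
ft_force: [1.4, 0.1, -0.3]
finger_gap: 1.003
gripper_force: 0.0
```

Request:
{"fn": "arm_command", "kwargs": {"steps": [[[-0.0175,-0.0015,-0.0025],[0,0,0.085],0],[[-0.038,0.003,0.0105],[-0.01,0.025,0.16],0],[[-0.0585,0.007,0.024],[-0.02,0.05,0.23],0],[[-0.079,0.0115,0.0375],[-0.03,0.075,0.305],0],[[-0.099,0.0155,0.0505],[-0.04,0.105,0.38],0]]}}

```text
time: 39.35
tcp_pos: [0.5741, -0.2037, 0.2511]
eef_rot: [[0.667, 0.74, 0.08], [0.737, -0.672, 0.071], [0.106, 0.012, -0.994]]
ft_force: [-0.5, -0.8, -0.0]
finger_gap: 1.001
gripper_force: 0.0
```

Request:
{"fn": "arm_command", "kwargs": {"steps": [[[-0.019,0.0115,0.012],[-0.01,0.025,0.07],0],[[-0.0375,0.0225,0.0235],[-0.02,0.05,0.145],0],[[-0.0565,0.034,0.035],[-0.03,0.075,0.215],0],[[-0.075,0.045,0.0465],[-0.035,0.105,0.29],0],[[-0.094,0.0565,0.058],[-0.045,0.13,0.365],0]]}}

```text
time: 39.77
tcp_pos: [0.5579, -0.3072, 0.1841]
eef_rot: [[0.869, 0.449, 0.208], [0.435, -0.893, 0.113], [0.237, -0.007, -0.972]]
ft_force: [0.9, 1.2, 0.1]
finger_gap: 0.999
gripper_force: 0.0
```

Request:
{"fn": "arm_command", "kwargs": {"steps": [[[0,0,0],[0,0,0],0],[[0,0,0],[0,0,0],0],[[0,0,0],[0,0,0],0]]}}

```text
time: 40.02
tcp_pos: [0.5592, -0.3051, 0.1857]
eef_rot: [[0.866, 0.454, 0.208], [0.44, -0.891, 0.113], [0.237, -0.007, -0.972]]
ft_force: [-0.2, -0.0, 0.6]
finger_gap: 1.003
gripper_force: 0.0
```

Run:
```python
from h import *
o=readout.observe();print(o['qpos'],o['tcp_pos'])
locate('blue',(.582,-.325),.15)
a=bingrasp([.582,-.3255],27)
plan([(a[0]+[0,0,.10],a[1],0)],mm=26,deg=3.5,hold=4)
```

```text
[ 58.7919319   20.86305053 -33.25903547  99.27528622  -0.17880922
  55.41696568 -34.90373713] [ 0.55915315 -0.30508013  0.18565188]
blue side 636 [ 583.4 -326.4] [58.  51.9] 27.7 hook [ 620.1 -311.2   59.9] 37
blue top 100 [ 590.9 -319.5] [33.1 49.1] 23.4 hook [ 618.3 -307.    60.6] 22
[[[-0.003, 0.006, 0.0195], [0.0, 0.05, 0.0], 0], [[-0.0055, 0.0115, 0.0385], [0.0, 0.1, 0.0], 0], [[-0.0085, 0.0175, 0.058], [-0.005, 0.15, 0.0], 0], [[-0.011, 0.0235, 0.0775], [-0.005, 0.2, 0.0], 0], [[-0.014, 0.029, 0.097], [-0.005, 0.25, 0.0], 0]]
[[[0.0, 0.0, 0.0], [0.0, 0.0, 0.0], 0], [[0.0, 0.0, 0.0], [0.0, 0.0, 0.0], 0], [[0.0, 0.0, 0.0], [0.0, 0.0, 0.0], 0], [[0.0, 0.0, 0.0], [0.0, 0.0, 0.0], 0]]
end [ 0.5822 -0.3252  0.0894]
```

Request:
{"fn": "arm_command", "kwargs": {"steps": [[[-0.003,0.006,0.0195],[0,0.05,0],0],[[-0.0055,0.0115,0.0385],[0,0.1,0],0],[[-0.0085,0.0175,0.058],[-0.005,0.15,0],0],[[-0.011,0.0235,0.0775],[-0.005,0.2,0],0],[[-0.014,0.029,0.097],[-0.005,0.25,0],0]]}}

```text
time: 40.53
tcp_pos: [0.5829, -0.3264, 0.0899]
eef_rot: [[0.784, 0.454, 0.423], [0.402, -0.891, 0.212], [0.473, 0.003, -0.881]]
ft_force: [0.5, -0.6, -0.4]
finger_gap: 0.997
gripper_force: 0.0
```

Request:
{"fn": "arm_command", "kwargs": {"steps": [[[0,0,0],[0,0,0],0],[[0,0,0],[0,0,0],0],[[0,0,0],[0,0,0],0],[[0,0,0],[0,0,0],0]]}}

```text
time: 40.87
tcp_pos: [0.5835, -0.3264, 0.092]
eef_rot: [[0.785, 0.454, 0.422], [0.402, -0.891, 0.211], [0.471, 0.004, -0.882]]
ft_force: [0.8, -0.3, 0.7]
finger_gap: 1.002
gripper_force: 0.0
```

Run:
```python
from h import *
o=readout.observe();print(o['qpos'],o['tcp_pos'])
a=bingrasp([.582,-.3255],27)
plan([(*a,0)],mm=21,deg=3.5,hold=3)
```

```text
[ 69.62748151  31.22313471 -38.35242887 104.705614   -10.4931698
  37.52220194 -17.5964178 ] [ 0.58351764 -0.32642685  0.09195358]
[[[-0.01, -0.0005, 0.018], [0.0, 0.0, 0.0], 0], [[-0.0195, -0.001, 0.036], [0.0, 0.0, 0.0], 0], [[-0.0295, -0.001, 0.054], [0.0, 0.0, 0.0], 0], [[-0.039, -0.0015, 0.072], [0.005, 0.0, 0.0], 0], [[-0.049, -0.002, 0.09], [0.005, 0.0, 0.0], 0]]
[[[0.0, 0.0, 0.0], [0.0, 0.0, 0.0], 0], [[0.0, 0.0, 0.0], [0.0, 0.0, 0.0], 0], [[0.0, 0.0, 0.0], [0.0, 0.0, 0.0], 0]]
end [ 0.5821 -0.3254 -0.0105]
```

Request:
{"fn": "arm_command", "kwargs": {"steps": [[[-0.01,-0.0005,0.018],[0,0,0],0],[[-0.0195,-0.001,0.036],[0,0,0],0],[[-0.0295,-0.001,0.054],[0,0,0],0],[[-0.039,-0.0015,0.072],[0.005,0,0],0],[[-0.049,-0.002,0.09],[0.005,0,0],0]]}}

```text
time: 41.28
tcp_pos: [0.5818, -0.3264, -0.0115]
eef_rot: [[0.785, 0.456, 0.42], [0.402, -0.89, 0.214], [0.471, 0.001, -0.882]]
ft_force: [0.1, -0.7, 0.3]
finger_gap: 1.001
gripper_force: 0.0
```

Request:
{"fn": "arm_command", "kwargs": {"steps": [[[0,0,0],[0,0,0],0],[[0,0,0],[0,0,0],0],[[0,0,0],[0,0,0],0]]}}

```text
time: 41.53
tcp_pos: [0.5811, -0.3264, -0.0111]
eef_rot: [[0.786, 0.455, 0.419], [0.401, -0.891, 0.215], [0.471, -0.001, -0.882]]
ft_force: [0.8, -0.8, -0.2]
finger_gap: 1.002
gripper_force: 0.0
```

Run:
```python
from h import *
o=readout.observe();print(o['qpos'],o['tcp_pos'])
locate('blue',(.582,-.325),.1)
```

```text
[ 67.56390855  40.54715338 -35.62478167 106.15476945  -7.88325594
  28.24273098 -15.20107812] [ 0.581098   -0.32638399 -0.01108377]
blue side 601 [ 583.3 -326.5] [57.7 52.2] 27.7 hook [ 571.9 -322.9   58. ] 115
blue top 223 [ 581.3 -324.8] [56.7 50.2] 27.0 hook [ 581.9 -325.7   59.6] 52
```

Request:
{"fn": "arm_command", "kwargs": {"steps": [[[0,0,0],[0,0,0],150],[[0,0,0],[0,0,0],255],[[0,0,0],[0,0,0],255],[[0,0,0],[0,0,0],255],[[0,0,0],[0,0,0],255]]}}

```text
time: 42.05
tcp_pos: [0.5794, -0.3271, -0.0126]
eef_rot: [[0.787, 0.453, 0.418], [0.399, -0.892, 0.215], [0.47, -0.003, -0.883]]
ft_force: [-1.9, -0.4, 5.3]
finger_gap: 0.57
gripper_force: 63.3
```

```bash
sed -i 's/y=R\[:,1\]\*np.sign(R\[1,1\])/y=R[:,1]*(1 if R[1,1]>0 else -1)/' h.py
python3 - <<'E'
from h import *
o=readout.observe();print(o['tcp_pos'])
savegrasp(o['tcp_pos'],o['eef_rot'],[.582,-.3255]); inface()
p,R=cur()
plan([(p+[0,0,.15],R,255)],mm=30,deg=4,hold=3)
E
```

```text
[ 0.57938549 -0.32713888 -0.01260226]
bin in tool [ 0.0086 -0.     -0.0097] yaw 26.934594881372863
corner [  18.9 -285.2  -98. ] tilt 0.0 yaw 23.9 roll -0.0
[[[0.012, 0.0, -0.022], [0.0, 0.0, 0.0], 255], [[0.0235, 0.0, -0.044], [0.0, 0.0, 0.0], 255], [[0.0355, 0.0, -0.066], [0.0, 0.0, 0.0], 255], [[0.047, -0.0005, -0.0885], [0.0, 0.0, 0.0], 255], [[0.059, -0.0005, -0.1105], [0.0, 0.0, 0.0], 255]]
[[[0.0115, 0.0, -0.022], [0.0, 0.0, 0.0], 255], [[0.0115, 0.0, -0.022], [0.0, 0.0, 0.0], 255], [[0.0115, 0.0, -0.022], [0.0, 0.0, 0.0], 255], [[0.0115, 0.0, -0.022], [0.0, 0.0, 0.0], 255]]
end [ 0.5793 -0.3271  0.1375]
```

Request:
{"fn": "arm_command", "kwargs": {"steps": [[[0.012,0,-0.022],[0,0,0],255],[[0.0235,0,-0.044],[0,0,0],255],[[0.0355,0,-0.066],[0,0,0],255],[[0.047,-0.0005,-0.0885],[0,0,0],255],[[0.059,-0.0005,-0.1105],[0,0,0],255]]}}

```text
time: 42.47
tcp_pos: [0.5782, -0.3254, 0.1119]
eef_rot: [[0.788, 0.454, 0.416], [0.398, -0.891, 0.218], [0.469, -0.006, -0.883]]
ft_force: [1.0, -0.4, -0.5]
finger_gap: 0.574
gripper_force: 62.5
```

Request:
{"fn": "arm_command", "kwargs": {"steps": [[[0.0115,0,-0.022],[0,0,0],255],[[0.0115,0,-0.022],[0,0,0],255],[[0.0115,0,-0.022],[0,0,0],255],[[0.0115,0,-0.022],[0,0,0],255]]}}

```text
time: 42.8
tcp_pos: [0.5778, -0.3257, 0.135]
eef_rot: [[0.788, 0.454, 0.415], [0.399, -0.891, 0.218], [0.469, -0.006, -0.883]]
ft_force: [-0.3, -0.7, -2.0]
finger_gap: 0.565
gripper_force: 62.6
```

Run:
```python
from h import *
inface(); print(readout.observe()['qpos'])
plan([(*hang((-95,25),20,dy=-190),255),(*hang((-80,10),35,dy=-60),255)],mm=24,deg=4,hold=3)
```

```text
corner [  17.5 -283.7   49.5] tilt 0.1 yaw 24.0 roll 0.2
[ 71.00947421  27.60460737 -39.41654154 103.53764263 -11.77034655
  42.50605323 -18.37073093]
[[[-0.009, -0.019, -0.003], [-0.015, -0.045, 0.05], 255], [[-0.018, -0.0375, -0.0065], [-0.035, -0.085, 0.1], 255], [[-0.027, -0.0565, -0.0095], [-0.05, -0.13, 0.15], 255], [[-0.036, -0.0755, -0.0125], [-0.065, -0.17, 0.2], 255], [[-0.045, -0.094, -0.016], [-0.085, -0.215, 0.25], 255]]
[[[-0.014, -0.016, -0.002], [-0.015, -0.04, 0.05], 255], [[-0.028, -0.0315, -0.0045], [-0.03, -0.085, 0.1], 255], [[-0.0415, -0.0475, -0.0065], [-0.05, -0.125, 0.15], 255], [[-0.0375, -0.0685, -0.0045], [-0.045, -0.17, 0.15], 255], [[-0.033, -0.09, -0.003], [-0.04, -0.215, 0.155], 255]]
[[[0.001, -0.0215, 0.0005], [0.0, -0.04, 0.0], 255], [[0.002, -0.043, 0.001], [0.0, -0.085, 0.0], 255], [[0.0035, -0.065, 0.0015], [0.0, -0.13, 0.0], 255], [[0.0045, -0.0865, 0.002], [0.0, -0.17, 0.0], 255], [[0.0045, -0.0865, 0.002], [0.0, -0.17, 0.0], 255]]
[[[0.0, 0.0, 0.0], [0.0, 0.0, 0.0], 255], [[0.0, 0.0, 0.0], [0.0, 0.0, 0.0], 255]]
end [ 0.4428 -0.0953  0.1232]
```

Request:
{"fn": "arm_command", "kwargs": {"steps": [[[-0.009,-0.019,-0.003],[-0.015,-0.045,0.05],255],[[-0.018,-0.0375,-0.0065],[-0.035,-0.085,0.1],255],[[-0.027,-0.0565,-0.0095],[-0.05,-0.13,0.15],255],[[-0.036,-0.0755,-0.0125],[-0.065,-0.17,0.2],255],[[-0.045,-0.094,-0.016],[-0.085,-0.215,0.25],255]]}}

```text
time: 43.22
tcp_pos: [0.4912, -0.2624, 0.1271]
eef_rot: [[0.946, 0.203, 0.252], [0.19, -0.979, 0.074], [0.262, -0.022, -0.965]]
ft_force: [0.5, 0.9, -1.0]
finger_gap: 0.573
gripper_force: 62.5
```

Request:
{"fn": "arm_command", "kwargs": {"steps": [[[-0.014,-0.016,-0.002],[-0.015,-0.04,0.05],255],[[-0.028,-0.0315,-0.0045],[-0.03,-0.085,0.1],255],[[-0.0415,-0.0475,-0.0065],[-0.05,-0.125,0.15],255],[[-0.0375,-0.0685,-0.0045],[-0.045,-0.17,0.15],255],[[-0.033,-0.09,-0.003],[-0.04,-0.215,0.155],255]]}}

```text
time: 43.63
tcp_pos: [0.4399, -0.1817, 0.1231]
eef_rot: [[0.998, 0.046, 0.045], [0.046, -0.999, 0.007], [0.045, -0.005, -0.999]]
ft_force: [0.6, 0.1, -0.3]
finger_gap: 0.574
gripper_force: 62.5
```

Request:
{"fn": "arm_command", "kwargs": {"steps": [[[0.001,-0.0215,0.0005],[0,-0.04,0],255],[[0.002,-0.043,0.001],[0,-0.085,0],255],[[0.0035,-0.065,0.0015],[0,-0.13,0],255],[[0.0045,-0.0865,0.002],[0,-0.17,0],255],[[0.0045,-0.0865,0.002],[0,-0.17,0],255]]}}

```text
time: 44.05
tcp_pos: [0.4444, -0.0892, 0.1224]
eef_rot: [[0.991, 0.057, -0.12], [0.058, -0.998, 0.003], [-0.12, -0.009, -0.993]]
ft_force: [0.8, 0.8, -1.6]
finger_gap: 0.568
gripper_force: 62.5
```

Request:
{"fn": "arm_command", "kwargs": {"steps": [[[0,0,0],[0,0,0],255],[[0,0,0],[0,0,0],255],[[0,0,0],[0,0,0],255],[[0,0,0],[0,0,0],255]]}}

```text
time: 44.38
tcp_pos: [0.4431, -0.0973, 0.1235]
eef_rot: [[0.992, 0.046, -0.118], [0.046, -0.999, -0.002], [-0.118, -0.003, -0.993]]
ft_force: [-0.1, 0.2, -1.2]
finger_gap: 0.573
gripper_force: 62.5
```

Run:
```python
from h import *
inface(); print(readout.observe()['qpos'])
plan([(*hang((-70,3),40),255),(*hang((-45,0),40),255)],mm=20,deg=4,hold=3)
```

```text
corner [-79.9 -62.2  10.4] tilt 34.8 yaw -0.3 roll 0.1
[ 39.43813303  13.87662543 -36.26416271 115.29385639   9.98094745
  60.66100088 -89.31790257]
[[[0.002, -0.0155, 0.0005], [0.0, -0.025, 0.0], 255], [[0.004, -0.031, 0.001], [0.0, -0.045, 0.0], 255], [[0.006, -0.0465, 0.001], [0.0, -0.07, -0.005], 255], [[0.008, -0.062, 0.0015], [0.0, -0.09, -0.005], 255], [[0.0205, -0.062, 0.0015], [0.0, -0.09, -0.005], 255]]
[[[0.0125, 0.0, -0.001], [0.0, 0.0, 0.0], 255], [[0.0125, 0.0, -0.001], [0.0, 0.0, 0.0], 255], [[0.0125, 0.0, -0.001], [0.0, 0.0, 0.0], 255], [[0.0125, 0.0, -0.001], [0.0, 0.0, 0.0], 255]]
end [ 0.4729 -0.0338  0.1182]
```

Request:
{"fn": "arm_command", "kwargs": {"steps": [[[0.002,-0.0155,0.0005],[0,-0.025,0],255],[[0.004,-0.031,0.001],[0,-0.045,0],255],[[0.006,-0.0465,0.001],[0,-0.07,-0.005],255],[[0.008,-0.062,0.0015],[0,-0.09,-0.005],255],[[0.0205,-0.062,0.0015],[0,-0.09,-0.005],255]]}}

```text
time: 44.8
tcp_pos: [0.46, -0.0301, 0.1204]
eef_rot: [[0.977, 0.056, -0.208], [0.056, -0.998, -0.006], [-0.208, -0.006, -0.978]]
ft_force: [0.7, 0.7, -0.5]
finger_gap: 0.572
gripper_force: 62.5
```

Request:
{"fn": "arm_command", "kwargs": {"steps": [[[0.0125,0,-0.001],[0,0,0],255],[[0.0125,0,-0.001],[0,0,0],255],[[0.0125,0,-0.001],[0,0,0],255],[[0.0125,0,-0.001],[0,0,0],255]]}}

```text
time: 45.13
tcp_pos: [0.4728, -0.0332, 0.1187]
eef_rot: [[0.977, 0.052, -0.207], [0.051, -0.999, -0.007], [-0.207, -0.004, -0.978]]
ft_force: [0.0, 0.5, -1.3]
finger_gap: 0.573
gripper_force: 62.5
```

Run:
```python
from h import *
inface(); print(readout.observe()['qpos'])
for n in('side','top'):
    p,D=snapshot(n); P=cloud(n,p,D); S=Ro.from_euler('z',SY,degrees=True).as_matrix(); O=np.r_[SP,.135]+S@np.array([-.055,0,0])
    F=(P-O)@S*1000
    m=cmask(p,'blue')&(abs(F[...,1])<45)&(F[...,0]<-20)&(F[...,0]>-140)&(F[...,2]<50); Q=F[m]
    print(n,len(Q),'min',np.percentile(Q,2,0).round(1),'max',np.percentile(Q,98,0).round(1))
plan([(*hang((-31,0),40),255),(*hang((-22,2),40),255),(*hang((-16,5),40),255)],mm=15,deg=4,hold=1)
```

```text
corner [-45.2   0.5   0.4] tilt 40.0 yaw 0.1 roll 0.1
[ 30.97555188  20.99432674 -37.48175904 108.82459302  12.78714806
  66.95468557 -99.29268843]
side 372 min [-100.3  -27.1  -17.2] max [-44.6  24.1  30.3]
top 41 min [-112.8    7.6   -5.4] max [-89.6  22.   32.3]
[[[0.014, 0.0005, -0.0025], [0.0, 0.0, 0.0], 255], [[0.0225, 0.0005, -0.006], [0.0, 0.0, 0.0], 255], [[0.0275, 0.0005, -0.0105], [0.0, 0.0, 0.0], 255], [[0.0275, 0.0005, -0.0105], [0.0, 0.0, 0.0], 255]]
end [ 0.5018 -0.0321  0.1234]
```

Consistent with the yellow run, so I'll proceed the same way.

Request:
{"fn": "arm_command", "kwargs": {"steps": [[[0.014,0.0005,-0.0025],[0,0,0],255],[[0.0225,0.0005,-0.006],[0,0,0],255],[[0.0275,0.0005,-0.0105],[0,0,0],255],[[0.0275,0.0005,-0.0105],[0,0,0],255],[[0.0275,0.0005,-0.0105],[0,0,0],255]]}}

```text
time: 45.65
tcp_pos: [0.5031, -0.0311, 0.1239]
eef_rot: [[0.977, 0.053, -0.205], [0.053, -0.999, -0.007], [-0.205, -0.005, -0.979]]
ft_force: [-0.1, 0.5, -0.3]
finger_gap: 0.569
gripper_force: 62.5
```

Request:
{"fn": "arm_command", "kwargs": {"steps": [[[0,0,0],[0,0,0],255],[[0,0,0],[0,0,0],255],[[0,0,0],[0,0,0],255]]}}

```text
time: 45.9
tcp_pos: [0.5022, -0.0313, 0.1233]
eef_rot: [[0.977, 0.054, -0.206], [0.053, -0.999, -0.007], [-0.206, -0.004, -0.978]]
ft_force: [-0.2, 0.1, -1.6]
finger_gap: 0.572
gripper_force: 62.5
```

Run:
```python
from h import *
inface()
plan([(*hang(c,40),255,0) for c in((-13,8.5),(-10,11.5),(-6.5,13))]+[(*hang((-6.5,13),40),255,3)]+[(*hang((-4.5,11),30),255,0),(*hang((-2.5,9.5),20),255)],mm=15,deg=3.4,hold=4)
```

```text
corner [-15.7   1.    5.1] tilt 40.0 yaw 0.2 roll 0.1
[[[0.002, 0.001, -0.004], [0.0, 0.0, 0.005], 255], [[0.0045, 0.001, -0.0075], [0.0, 0.0, 0.005], 255], [[0.0075, 0.001, -0.0095], [0.0, 0.0, 0.005], 255], [[0.0075, 0.001, -0.0095], [0.0, 0.0, 0.005], 255], [[0.0075, 0.001, -0.0095], [0.0, 0.0, 0.005], 255]]
[[[0.0, 0.0, 0.0], [0.0, 0.0, 0.0], 255], [[0.0, 0.0, 0.0], [0.0, 0.0, 0.0], 255], [[0.0025, 0.0, 0.0035], [0.0, 0.06, 0.0], 255], [[0.005, 0.0, 0.0065], [0.0, 0.115, 0.0], 255], [[0.008, 0.0, 0.01], [0.0, 0.175, 0.0], 255]]
[[[0.0025, 0.0, 0.0035], [0.0, 0.055, 0.0], 255], [[0.005, 0.0, 0.007], [0.0, 0.115, -0.005], 255], [[0.0075, 0.0, 0.01], [0.0, 0.175, -0.005], 255], [[0.0075, 0.0, 0.01], [0.0, 0.175, -0.005], 255], [[0.0075, 0.0, 0.01], [0.0, 0.175, -0.005], 255]]
[[[0.0, 0.0, 0.0], [0.0, 0.0, 0.0], 255], [[0.0, 0.0, 0.0], [0.0, 0.0, 0.0], 255]]
end [ 0.5245 -0.0312  0.1094]
```

Request:
{"fn": "arm_command", "kwargs": {"steps": [[[0.002,0.001,-0.004],[0,0,0.005],255],[[0.0045,0.001,-0.0075],[0,0,0.005],255],[[0.0075,0.001,-0.0095],[0,0,0.005],255],[[0.0075,0.001,-0.0095],[0,0,0.005],255],[[0.0075,0.001,-0.0095],[0,0,0.005],255]]}}

```text
time: 46.32
tcp_pos: [0.5127, -0.0317, 0.1315]
eef_rot: [[0.978, 0.048, -0.205], [0.048, -0.999, -0.007], [-0.205, -0.003, -0.979]]
ft_force: [0.1, 0.2, -0.8]
finger_gap: 0.571
gripper_force: 62.5
```

Request:
{"fn": "arm_command", "kwargs": {"steps": [[[0,0,0],[0,0,0],255],[[0,0,0],[0,0,0],255],[[0.0025,0,0.0035],[0,0.06,0],255],[[0.005,0,0.0065],[0,0.115,0],255],[[0.008,0,0.01],[0,0.175,0],255]]}}

```text
time: 46.73
tcp_pos: [0.5183, -0.0312, 0.1197]
eef_rot: [[0.998, 0.049, -0.03], [0.049, -0.999, 0.002], [-0.03, -0.004, -1.0]]
ft_force: [1.0, -0.0, -0.6]
finger_gap: 0.572
gripper_force: 62.5
```

Request:
{"fn": "arm_command", "kwargs": {"steps": [[[0.0025,0,0.0035],[0,0.055,0],255],[[0.005,0,0.007],[0,0.115,-0.005],255],[[0.0075,0,0.01],[0,0.175,-0.005],255],[[0.0075,0,0.01],[0,0.175,-0.005],255],[[0.0075,0,0.01],[0,0.175,-0.005],255]]}}

```text
time: 47.15
tcp_pos: [0.5236, -0.0315, 0.1091]
eef_rot: [[0.989, 0.053, 0.139], [0.052, -0.999, 0.01], [0.14, -0.002, -0.99]]
ft_force: [0.1, 0.3, -1.3]
finger_gap: 0.57
gripper_force: 62.6
```

Request:
{"fn": "arm_command", "kwargs": {"steps": [[[0,0,0],[0,0,0],255],[[0,0,0],[0,0,0],255],[[0,0,0],[0,0,0],255]]}}

```text
time: 47.4
tcp_pos: [0.5263, -0.0308, 0.1101]
eef_rot: [[0.988, 0.054, 0.143], [0.053, -0.999, 0.011], [0.143, -0.004, -0.99]]
ft_force: [-0.0, 0.1, -1.5]
finger_gap: 0.57
gripper_force: 62.6
```

Run:
```python
from h import *
inface(); print(readout.observe()['qpos'])
plan([(*hang((-2,8),10),255,0)],deg=2.6,hold=1)
```

```text
corner [-0.9  0.2 10.6] tilt 19.8 yaw 0.1 roll 0.1
[ 35.14788064  13.66612306 -39.13576305 118.07522572  12.08871131
  43.56648368 -97.72355127]
[[[0.001, 0.0, 0.0025], [0.0, 0.045, 0.0], 255], [[0.002, 0.0, 0.0055], [0.0, 0.085, 0.0], 255], [[0.003, 0.0, 0.008], [0.0, 0.13, 0.0], 255], [[0.004, 0.0, 0.011], [0.0, 0.17, 0.0], 255], [[0.004, 0.0, 0.011], [0.0, 0.17, 0.0], 255]]
end [ 0.5318 -0.0305  0.0998]
```

Request:
{"fn": "arm_command", "kwargs": {"steps": [[[0.001,0,0.0025],[0,0.045,0],255],[[0.002,0,0.0055],[0,0.085,0],255],[[0.003,0,0.008],[0,0.13,0],255],[[0.004,0,0.011],[0,0.17,0],255],[[0.004,0,0.011],[0,0.17,0],255]]}}

```text
time: 47.82
tcp_pos: [0.5283, -0.0308, 0.0977]
eef_rot: [[0.951, 0.054, 0.304], [0.05, -0.999, 0.019], [0.305, -0.003, -0.952]]
ft_force: [-0.3, 0.5, -1.4]
finger_gap: 0.572
gripper_force: 62.5
```

Request:
{"fn": "arm_command", "kwargs": {"steps": [[[0,0,0],[0,0,0],255],[[0,0,0],[0,0,0],255],[[0,0,0],[0,0,0],255]]}}

```text
time: 48.07
tcp_pos: [0.5319, -0.0306, 0.1]
eef_rot: [[0.95, 0.054, 0.308], [0.05, -0.999, 0.02], [0.309, -0.003, -0.951]]
ft_force: [0.8, -0.5, -1.0]
finger_gap: 0.573
gripper_force: 62.6
```

Run:
```python
from h import *
inface()
plan([(*hang((-2,4.5),5),255),(*hang((-2,1),0),255)],deg=2.6,hold=1)
```

```text
corner [-1.9  0.1  8.1] tilt 10.1 yaw 0.1 roll 0.0
[[[0.001, 0.0, 0.004], [0.0, 0.045, 0.0], 255], [[0.0015, 0.0, 0.008], [0.0, 0.09, 0.0], 255], [[0.0025, 0.0, 0.0115], [0.0, 0.13, 0.0], 255], [[0.0035, 0.0, 0.0155], [0.0, 0.175, 0.0], 255], [[0.0035, 0.0, 0.0155], [0.0, 0.175, 0.0], 255]]
end [ 0.5401 -0.0301  0.0864]
```

Request:
{"fn": "arm_command", "kwargs": {"steps": [[[0.001,0,0.004],[0,0.045,0],255],[[0.0015,0,0.008],[0,0.09,0],255],[[0.0025,0,0.0115],[0,0.13,0],255],[[0.0035,0,0.0155],[0,0.175,0],255],[[0.0035,0,0.0155],[0,0.175,0],255]]}}

```text
time: 48.48
tcp_pos: [0.5392, -0.0297, 0.0856]
eef_rot: [[0.881, 0.055, 0.47], [0.047, -0.998, 0.029], [0.471, -0.003, -0.882]]
ft_force: [1.6, 0.4, -0.8]
finger_gap: 0.573
gripper_force: 62.6
```

Request:
{"fn": "arm_command", "kwargs": {"steps": [[[0,0,0],[0,0,0],255],[[0,0,0],[0,0,0],255],[[0,0,0],[0,0,0],255]]}}

```text
time: 48.73
tcp_pos: [0.5394, -0.0303, 0.0861]
eef_rot: [[0.882, 0.053, 0.468], [0.046, -0.999, 0.028], [0.468, -0.003, -0.883]]
ft_force: [0.2, 0.6, -1.5]
finger_gap: 0.567
gripper_force: 62.7
```

```bash
python3 -c "
from h import *
inface(); print(readout.observe()['qpos'])"
```

```text
corner [-2.6 -0.   0.6] tilt 0.1 yaw 0.1 roll 0.0
[  36.1845922     8.51986874  -37.39598282  132.948732     15.56887923
   12.76017902 -100.96468258]
```

Request:
{"fn": "arm_command", "kwargs": {"steps": [[[0,0,0],[0,0,0],90],[[0,0,0],[0,0,0],60],[[0,0,0],[0,0,0],30],[[0,0,0],[0,0,0],10],[[0,0,0],[0,0,0],10]]}}

```text
time: 49.15
tcp_pos: [0.5387, -0.0304, 0.0857]
eef_rot: [[0.882, 0.053, 0.468], [0.046, -0.999, 0.028], [0.469, -0.003, -0.883]]
ft_force: [-0.4, 0.1, 0.7]
finger_gap: 0.959
gripper_force: 0.0
```

Request:
{"fn": "arm_command", "kwargs": {"steps": [[[0,0,-0.01],[0,0,0],0],[[0,0,-0.03],[0,0,0],0],[[0.01,0,-0.06],[0,0,0],0],[[0.025,0,-0.09],[0,0,0],0],[[0.04,0,-0.115],[0,0,0],0]]}}

```text
time: 49.57
tcp_pos: [0.5195, -0.0312, 0.2073]
eef_rot: [[0.882, 0.054, 0.468], [0.046, -0.999, 0.028], [0.469, -0.003, -0.883]]
ft_force: [0.7, -0.7, 0.6]
finger_gap: 0.999
gripper_force: 0.0
```

Request:
{"fn": "arm_command", "kwargs": {"steps": [[[0.02,0,-0.04],[0,0,0],0],[[0.03,0,-0.08],[0,0,0],0],[[0.03,0,-0.08],[0,0,0],0],[[0.03,0,-0.08],[0,0,0],0]]}}

```text
time: 49.9
tcp_pos: [0.5113, -0.033, 0.2952]
eef_rot: [[0.879, 0.053, 0.475], [0.047, -0.999, 0.024], [0.475, 0.002, -0.88]]
ft_force: [-0.5, 0.2, -0.6]
finger_gap: 1.0
gripper_force: 0.0
```

Run:
```python
from h import *
o=readout.observe();print(o['qpos'],o['tcp_pos'])
p=hung('side','blue');q=hung('top','blue')
cv2.imwrite('pics/s9.png',np.hstack([cv2.resize(p[160:290,270:400],(400,400)),cv2.resize(q[120:250,220:350],(400,400))])[:,:,::-1])
```

```text
[ 50.17506265 -18.36545699 -40.27728763 123.4310508  -24.67116587
  44.71272809 -64.81640849] [ 0.51130385 -0.03304738  0.29515649]
side 405 min [-56.8 -28.8 -35.9] max [-2.8 22.8  4.4]
top 341 min [-59.3 -25.  -40.4] max [-2.7 22.2  7.3]
```

View pics/s9.png

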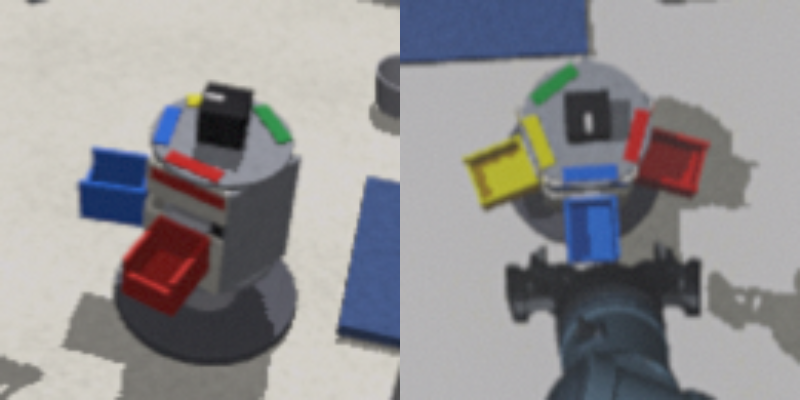

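All three bins hang on their own faces: blue at the front (115,188 left panel; 592,228 right panel), yellow (500,170) and red (672,162) either side. The hand is clear, so I'm handing in.

```bash
python3 -c "
from rig import *
print(finish_job())"
```

```text
the job is handed in; nothing more can be done
None
```

I hung the red, yellow and blue bins (there was no green bin) centred and seated on their own faces, left the spinner clicked with blue to the front, and handed the job in at about 50 s; no result has come back.

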